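# Slide the urgent sample rack out of a touching row until it clicks, and take its tube

### The arm

A 6-joint arm with a two-finger parallel gripper is mounted at the origin on a cart in front of the work surface, level with it; the furniture and walls round the work are solid. World frame = base frame: x ahead of the robot, y to its left, z up, the work surface at z = 0. Lengths are in m, angles in degrees, forces in N, time in s.
With the tool pointing down it reaches from about 0.3 to 0.95 m from the base axis. Payload 3.1 kg.
Tool frame: the origin (TCP) lies on the centre line of the jaws, within the pads' length; the fingertips stand 19 mm ahead of it and the grasp point (between the pads) is the TCP; z points along the fingers, y is the direction in which the jaws open and shut (so a half turn about z gives the same grasp; the last joint's range is limited). The gripper opens to 85 mm and grips with 20 to 120 N. Pads are 22 mm wide; open, the fingers measure 114 mm over their backs; the gripper's body (76 mm by 85 mm) begins 54 mm behind the grasp point. The pads swing forward as they close: fully open they stand 13 mm farther back than shut.
Start: joints at [-79.91, 17.653, 93.61, -0, 68.738, -3.994], TCP at [0.152, -0.606, 0.225] pointing down, gripper open.
Joint ranges: [-175.34, 175.34], [-45.06, 112.39], [2.9, 150.54], [-68.45, 248.45], [3.09, 151.38], [-168.51, 168.51]. Speed limits (degrees/s): [159.86, 159.86, 180, 180, 180, 180].

### API

Orientations are given as [roll, pitch, yaw] about the fixed x, y, z axes, in that order (R = Rz(yaw) Ry(pitch) Rx(roll)).
In Python, from plant import status, cams, order gives the robot as it stands.
- The arm moves only by the shell command python3 -m pendant 'ROWS' [FORCE]. ROWS is a JSON object of lists of equal length, an entry for each row: "hand": the closure, from 0 (fully open) to 1 (shut); "offset": the shift along the tool's x, y, z in cm, a list of three; "turn": the turn about the tool's z in rad. In form: {"hand": [hand, ...], "offset": [[tx, ty, tz], ...], "turn": [turn, ...]}. A call has 1 to 20 rows; each row shifts and turns the commanded pose from where the row before left it, along the tool's axes as they then stand; what a row does not reach is not made up. A row lasts 1/12 s, in which the tool goes at most 41.7 mm and 7.16 degrees, less where a joint would pass 70% of its speed; a pose out of reach is approached as far as the arm can. A call with a gripper value outside its range is refused whole. The fingers move at their own pace and stop on an object; FORCE is the grip in N (left out, the last holds). Time passes only in rows, so rows that do not move let the fingers close. It gives the time, the measured TCP pose, the force and the opening at its end, in the units of the state.
- status.get_obs(): the state, without advancing time (a new reading comes with each control period).
- cams.grab_frame(name): name is "scene" or "top" or "wrist"; returns a dict with "image" (384x512x3 uint8, red, green, blue), "fx", "fy", "cx", "cy" (pixels), "k1" (the pictures are not rectified: a ray, as slopes to the right and down, at radius r is drawn at 1 + k1 r^2 times it, then the intrinsics apply), "origin" and "orientation" of the camera in the world. Camera axes: x right, y down, z forward; pixel columns grow to the right and rows downward; lengths in m; the calibration is good to about 2 mm. A picture is of the moment at which its call begins. There is no depth.
- order.job_done(): hands the job in, once; it reports no verdict.
The state is a dict: "t": time; "joint_pos": joint angles; "joint_vel": joint speeds; "joint_efforts": joint torques, N m; "position": TCP position; "tool_rot": TCP orientation; "ft_force": force on the tool from outside, world axes, zero at the start; "ft_torque": the same for the moment, N m; "grip_width": finger opening in m.
Only numpy, scipy, OpenCV 4.12 (cv2) and the standard library are available. Lean on these libraries where they do the work, as an engineer would, in place of code of your own. Each camera call takes 0.05 s, during which the arm holds its last target. There are 200 camera calls.

### The job

Four sample racks stand side by side, touching, on the rack deck. Slide the one that holds the green-capped tube forward along its guide, out of the row, until the spring catch of the cross bar at the far end has clicked in behind its tooth and holds it; press only as hard as the catch needs, do not lift the rack, and leave the other three racks where they stand. Then lift the green-capped tube out of the caught rack and stand it upright in the single-tube block beside the deck, right down to the bottom, and let go; the rack stays caught.

Things in the scene. Friction and masses are not known exactly. Their poses are not given: they have to be found in the camera images.
- rack_deck: White deck, plate 290 (x = -135 to 155 mm) x 158 (y) x 8 mm, fixed, may stand turned. Origin in its underside; +x = the way the racks slide (away from the robot). Racks stand on its top, 8 mm up, in four lanes along x (y = -48.3, -16.1, 16.1, 48.3 mm; guide ribs 6 wide, 5 high), at x = -55 mm, 0.2 mm apart; which is where differs. Side rails 14 mm high at y = +-71.5 mm.
- roller (a joint): Catch: steel roller on a vertical spring slide under the beam of the aluminium cross bar at the deck's far end (beam 31 to 38 mm, two thumb screws up to 52 mm over the deck's top). Height in m: 0 at rest, 0.004 on top of a rack's tooth, 0.0015 once dropped in behind it. Where the bar is clamped differs and is not measured: the rack is home after 86 to 130 mm, to be felt.
- rack_flag (a joint): Orange strip before the bar's rigid stop, a very light spring slide that the rack's tongue pushes back, in m: 0 with no rack, 0.004 with a rack hard against the stop, 0.002 or more with a rack held by the catch, below 0.0015 none is caught.
- rack_urgent: Blue-grey rack, 0.12 to 0.26 kg, with the green-capped tube in its middle place (purple cap behind, yellow in front, both fixed to it). Origin: centre of the underside of its body, 84 (x) x 32 (y) x 46 mm high; +x = sliding direction. Tube places at x = -27, 0, 27 mm; tops of the caps 88 mm up. A groove below runs on the guide rib; only its weight holds it down.
- push_plate (a point): Where to push the urgent rack, in its +x: centre of the flat rear face of an upright plate (20 mm wide, 40 high, its top level with the rack's) on a thin fin, 70 mm behind the rack's origin, 26 mm above its underside. The gap left between the neighbours is 32 mm wide.
- tongue_tip (a point): Tip of the urgent rack's low front tongue, 66 mm ahead of its origin; its ramp and tooth lift the catch. Sliding takes about 1 N; in the last 16 mm the ramp asks for 4 to 9 N of push, then the catch drops in and the force falls to almost nothing; some 2 mm further the tip meets the rigid stop and the force rises steeply. 12 N is enough to get there; more than 18 N on the rack is too much.
- rack_b: Another blue-grey rack without a green cap, same shape as the urgent rack; stays where it stands.
- rack_c: Another blue-grey rack without a green cap, same shape as the urgent rack; stays where it stands.
- rack_d: Another blue-grey rack without a green cap, same shape as the urgent rack; stays where it stands.
- green_tube: Loose capped tube, 78 mm long, 12 g: body 12.8 mm, green cap 16.4 mm in diameter on its top 16 mm. Origin: centre of its bottom, z up to the cap. Stands loosely in the rack, its bottom 9.8 mm above the rack's origin; the rack's top face is 46 mm above that origin. Grip the cap with the fingers across the rack's y (the caps before and behind are 27 mm off in x).
- tube_block: Single-tube block, aluminium on a black foot, 62 x 62 mm, 42 mm high, fixed on the worktop to the right of the deck, may stand turned. Origin: centre of its underside. (The bench analyser, a tall closed housing, stands close to the left of the deck: swing in and reach from the robot's side, not across it.)
- block_hole (a point): Centre of the mouth of the block's hole, in its top face, 42 mm above the worktop. Round, 15 mm in diameter with a 2 mm chamfer, 34 mm deep: a tube at its bottom has its origin 34 mm below this point.
There are look-alikes about, which are no part of the job. Of the things that look like the tube_block, the smaller one is meant.

How it is judged:
By the outcome, as a careful person would: the job done as asked, in the order asked, and still so for the second after the job is handed in, with the robot touching nothing.
It also fails if it takes over 69 s, if anything falls off the work surface, if the arm or the gripper's body presses on something with over 40 N, if the wrist force passes 120 N, or if a joint passes its speed limit or range.

## Working session

There is one attempt and no reset: what is moved stays moved. The work goes in short steps, Python scripts to look and compute and a shell command to move; the robot and the scene stay as the last step left them, time stands still between calls to the robot, and variables do not carry over. Pictures are saved under pics/ and viewed, about 8 in all and at most 12, crops included, and the job is handed in when it is done.

```bash
mkdir -p pics; ls
cat > h.py <<'E'
import numpy as np, cv2
from scipy.spatial.transform import Rotation as R
from plant import status, cams, order
def rot(o):
    o=np.array(o,float)
    return o if o.shape==(3,3) else R.from_euler('xyz',o,degrees=True).as_matrix()
def grab(n,f=None):
    g=cams.grab_frame(n)
    if f: cv2.imwrite('pics/'+f,g['image'][:,:,::-1])
    return g
def ray(g,u,v):
    K=np.array([[g['fx'],0,g['cx']],[0,g['fy'],g['cy']],[0,0,1.]])
    p=cv2.undistortPoints(np.array([[[u,v]]],float),K,np.array([g['k1'],0,0,0.]))[0,0]
    return np.array(g['origin']),rot(g['orientation'])@np.array([p[0],p[1],1])
def atz(g,u,v,z):
    o,d=ray(g,u,v); return o+d*(z-o[2])/d[2]
def proj(g,P):
    c=rot(g['orientation']).T@(np.array(P,float)-g['origin']); x,y=c[:2]/c[2]; s=1+g['k1']*(x*x+y*y)
    return np.array([g['fx']*x*s+g['cx'],g['fy']*y*s+g['cy']])
E
python3 - <<'E'
from h import *
import pickle
a={}
for n in('scene','top'):
    g=grab(n); a[n]=g; print(n,{k:v for k,v in g.items() if k!='image'})
pickle.dump(a,open('a.pkl','wb'))
for n in a: cv2.imwrite(f'pics/{n}0.png',cv2.resize(a[n]['image'][:,:,::-1],(800,600),interpolation=cv2.INTER_CUBIC))
print(status.get_obs())
E
```

```text
pics
scene {'fx': 430.38439111681487, 'fy': 430.38439111681487, 'cx': 260.6220907544359, 'cy': 191.7927846948223, 'k1': -0.15364148063447602, 'origin': array([ 0.03931106, -0.89067894,  0.4411539 ]), 'orientation': array([-115.54266276,    1.51737576,  -41.5098865 ])}
top {'fx': 487.29815854059405, 'fy': 487.29815854059405, 'cx': 256.1949818613086, 'cy': 192.88465451606942, 'k1': -0.02518108866690533, 'origin': array([ 0.38177307, -0.299928  ,  0.9573654 ]), 'orientation': array([-170.00135964,   -1.55535327,  -88.52897245])}
{'t': 0.1, 'joint_pos': array([-7.99106082e+01,  1.77015093e+01,  9.36797727e+01, -6.02736876e-04,
        6.87375365e+01, -3.99227094e+00]), 'joint_vel': array([ 0.0171562 , -0.03565036, -0.19510996,  0.00701619,  0.00855583,
        0.0911077 ]), 'joint_efforts': array([ 6.64173058e-06, -4.16406870e+01, -2.77643824e+01, -1.71972820e-04,
        4.00257137e-03, -1.30514927e-06]), 'position': array([ 0.15191931, -0.60549409,  0.22386066]), 'tool_rot': array([-1.79881431e+02, -7.71246975e-03,  1.40818739e+01]), 'ft_force': array([ 0.61476742, -0.85515226, -0.40563656]), 'ft_torque': array([ 0.01712134, -0.00095218, -0.04877847]), 'grip_width': 0.0853986516288135}
```

View pics/top0.png

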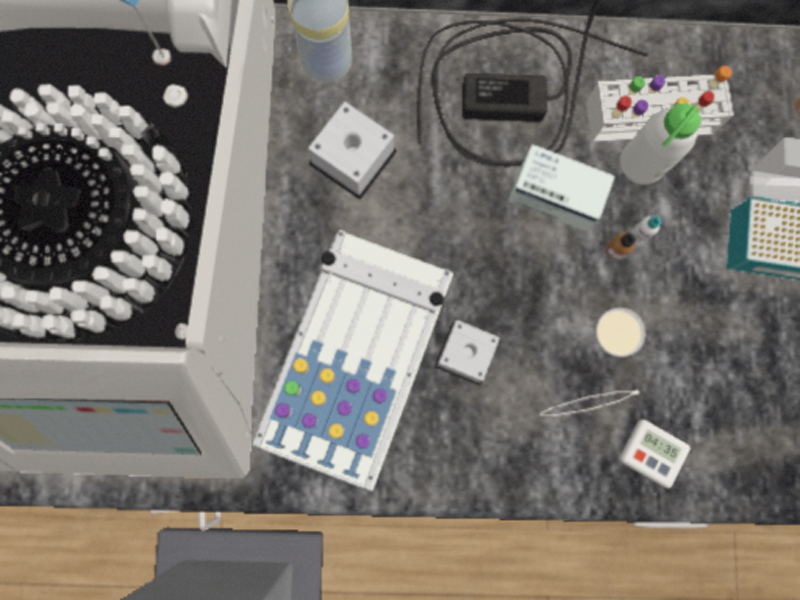

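View pics/scene0.png

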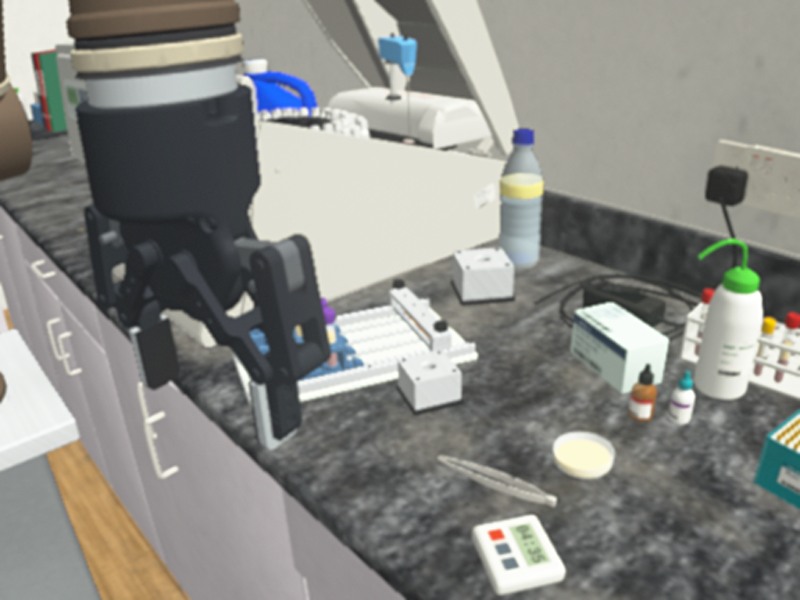

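The top picture shows the deck with four racks. The green caps are at (292,387) in the leftmost rack and at (638,83) in the far white rack, which is a look-alike. The green nozzle at (683,118) is a bottle. Candidates for the block are (470,350), the smaller one, and (352,147), the larger one. I choose the deck's leftmost rack and the block at (470,350), and check both in a close crop.

Run:
```python
from h import *
import pickle
a=pickle.load(open('a.pkl','rb'))
im=a['top']['image'][140:320,160:330,::-1]   # 170x180
cv2.imwrite('pics/crop1.png',cv2.resize(im,None,fx=3.333,fy=3.333,interpolation=cv2.INTER_CUBIC))
```

```text
(no output)
```

View pics/crop1.png

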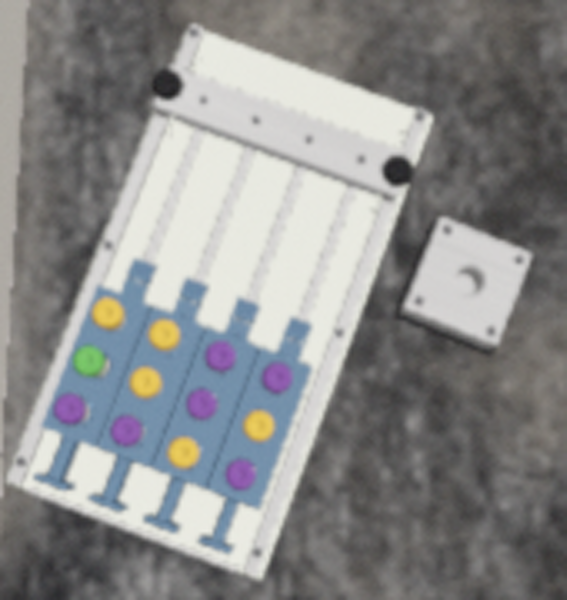

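```bash
cat > fit.py <<'E'
from h import *
import pickle
from scipy.optimize import least_squares
a=pickle.load(open('a.pkl','rb')); g=a['top']
px=lambda p:(160+(p[0]+.5)/3.3333-.5,140+(p[1]+.5)/3.3333-.5)
caps=[[(109,313),(90,361),(70,408)],[(165,335),(146,382),(127,430)],[(221,355),(202,403),(184,452)],[(278,377),(259,425),(240,473)]]
ys=[48.3,16.1,-16.1,-48.3]; M=[];Q=[]
for c,y in zip(caps,ys):
    for p,x in zip(c,(-28,-55,-82)): M.append((x/1e3,y/1e3)); Q.append(atz(g,*px(p),.096)[:2])
M=np.array(M);Q=np.array(Q)
f=lambda q:((M@np.array([[np.cos(q[2]),np.sin(q[2])],[-np.sin(q[2]),np.cos(q[2])]])+q[:2])-Q).ravel()
r=least_squares(f,[.4,-.2,-.4]); X,Y,T=r.x
print('deck',X,Y,np.degrees(T),'rms mm',1e3*np.sqrt(np.mean(r.fun**2)))
def dk(x,y,z=0): return np.array([X+x*np.cos(T)-y*np.sin(T),Y+x*np.sin(T)+y*np.cos(T),z])
def tod(P): d=np.array(P[:2])-[X,Y]; return np.array([d[0]*np.cos(T)+d[1]*np.sin(T),-d[0]*np.sin(T)+d[1]*np.cos(T)])
E
python3 - <<'E'
from fit import *
for p in [(190,26),(434,117),(262,578),(10,482)]: 
    P=atz(g,*px(p),.010); print('corner',1e3*P,1e3*tod(P))
for p in [(167,84),(398,171)]: P=atz(g,*px(p),.060); print('screw',1e3*tod(P))
h=atz(g,*px((469,281)),.042); print('hole',h, tod(h)*1e3)
c=[atz(g,*px(p),.042) for p in [(442,215),(532,252),(496,348),(404,310)]]
print([np.linalg.norm(c[i]-c[i-1]) for i in range(4)], np.mean(c,0), [np.degrees(np.arctan2(*(c[i]-c[i-1])[1::-1])) for i in range(4)])
print('plate',dk(-125,48.3)); print('green',dk(-55,48.3))
for v in (300,380,470): print('analyser edge top view at z', [1e3*atz(g,250/1.5625,v/1.5625,z)[:2] for z in (0,.1,.3)])
print('scene check green', proj(a['scene'],dk(-.055,.0483,.096))*1.5625, 'hole',proj(a['scene'],h)*1.5625)
E
```

```text
deck 0.4690603608038948 -0.26284071792010094 -19.140788071610363 rms mm 0.41335697051501324
corner [ 639.47576318 -239.73753251   10.        ] [153.41879611  77.70353623]
corner [ 588.17395806 -387.44989071   10.        ] [153.38665456 -78.66402735]
corner [ 317.45142746 -293.30972407   10.        ] [-133.23684624  -78.4956802 ]
corner [ 367.33156175 -147.68151813   10.        ] [-133.86440573   75.43679958]
screw [105.41653907  69.98696444]
screw [105.13683278 -69.49540445]
hole [ 0.48667476 -0.40570674  0.042     ] [  63.48501302 -129.19218403]
[np.float64(0.05876224107266336), np.float64(0.05537236739516697), np.float64(0.05873356978583453), np.float64(0.05603022595647952)] [ 0.48668109 -0.40545475  0.042     ] [np.float64(-20.75170618012504), np.float64(-110.95990732524595), np.float64(159.89016994078358), np.float64(69.07562512279141)]
plate [-101.78329426   86.35324309    0.        ]
green [-35.6531931   63.40090724   0.        ]
analyser edge top view at z [array([ 547.19297089, -130.36764801]), array([ 529.91431187, -148.07879071]), array([ 495.35699383, -183.50107612])]
analyser edge top view at z [array([ 445.8167338 , -136.38684045]), array([ 439.12715987, -153.46925848]), array([ 425.748012  , -187.63409456])]
analyser edge top view at z [array([ 335.87200984, -142.79171839]), array([ 340.66652795, -159.20512563]), array([ 350.25556415, -192.0319401 ])]
scene check green [286.20831197 283.56663181] hole [428.36290305 365.54551045]
```

Run:
```python
from fit import *
im=a['top']['image'][200:325,100:230,::-1]
cv2.imwrite('pics/crop2.png',cv2.resize(im,None,fx=4.6,fy=4.6,interpolation=cv2.INTER_CUBIC))
print(dk(-.1395,.0483),dk(-.125,.0483),dk(-.055,.0483))
```

```text
deck 0.4690603608038948 -0.26284071792010094 -19.140788071610363 rms mm 0.41335697051501324
[ 0.35310963 -0.17147022  0.        ] [ 0.36680801 -0.17622463  0.        ] [ 0.43293811 -0.19917697  0.        ]
```

View pics/crop2.png

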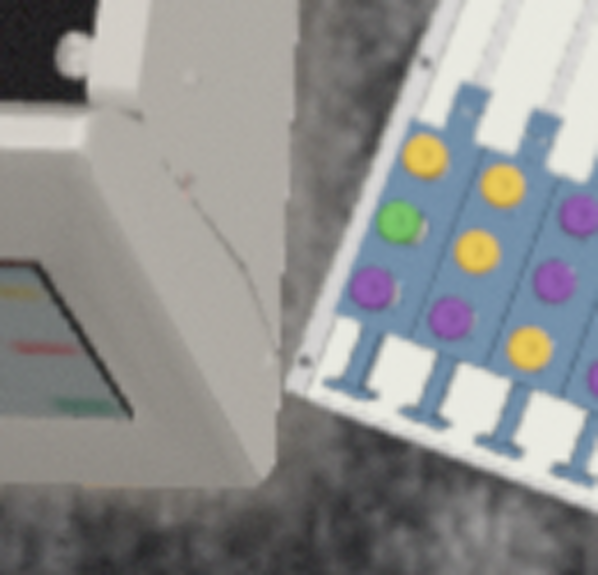

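Run:
```python
from fit import *
q=lambda p:(100+p[0]/4.6-.4,200+p[1]/4.6-.4)
for p in [(275,478),(283,350),(297,0)]: print(p,atz(g,*q(p),0)[:2])
for p in [(90,150),(90,105),(145,100),(150,0)]:
    for z in (.1,.2,.25,.3,.35,.4): print(p,z,atz(g,*q(p),z)[:2].round(3))
```

```text
deck 0.4690603608038948 -0.26284071792010094 -19.140788071610363 rms mm 0.41335697051501324
(275, 478) [ 0.3307617  -0.14190717]
(283, 350) [ 0.38336083 -0.14220336]
(297, 0) [ 0.53216192 -0.13950895]
(90, 150) 0.1 [ 0.456 -0.081]
(90, 150) 0.2 [ 0.448 -0.107]
(90, 150) 0.25 [ 0.443 -0.119]
(90, 150) 0.3 [ 0.439 -0.132]
(90, 150) 0.35 [ 0.435 -0.145]
(90, 150) 0.4 [ 0.43  -0.158]
(90, 105) 0.1 [ 0.473 -0.08 ]
(90, 105) 0.2 [ 0.463 -0.105]
(90, 105) 0.25 [ 0.457 -0.118]
(90, 105) 0.3 [ 0.452 -0.131]
(90, 105) 0.35 [ 0.447 -0.144]
(90, 105) 0.4 [ 0.441 -0.157]
(145, 100) 0.1 [ 0.476 -0.101]
(145, 100) 0.2 [ 0.465 -0.124]
(145, 100) 0.25 [ 0.46  -0.135]
(145, 100) 0.3 [ 0.454 -0.147]
(145, 100) 0.35 [ 0.449 -0.159]
(145, 100) 0.4 [ 0.443 -0.17 ]
(150, 0) 0.1 [ 0.515 -0.1  ]
(150, 0) 0.2 [ 0.499 -0.123]
(150, 0) 0.25 [ 0.491 -0.135]
(150, 0) 0.3 [ 0.484 -0.146]
(150, 0) 0.35 [ 0.476 -0.158]
(150, 0) 0.4 [ 0.468 -0.17 ]
```

The crop confirms the green cap at (400,222) in the leftmost rack, purple behind it and yellow in front. The analyser's right wall is vertical at y ≈ -0.142. Its front slopes back from x = 0.331 at the bottom, so only the start of the push is tight. The plan is to push with shut fingers, tool y along the deck's x (yaw 70.9), and keep slightly right of the plate's centre at first.

```bash
python3 -m pendant '{"hand":[1,1,1,1,1,1,1,1,1,1,1,1,1,1,1,1,1,1,1,1],"offset":[[1.4,-1.89,0],[1.4,-1.89,0],[1.4,-1.89,0],[1.4,-1.89,0],[1.4,-1.89,0],[1.4,-1.89,0],[1.4,-1.89,0],[1.4,-1.89,0],[1.4,-1.89,0],[1.4,-1.89,0],[1.4,-1.89,0],[1.4,-1.89,0],[1.4,-1.89,0],[1.4,-1.89,0],[1.4,-1.89,0],[1.4,-1.89,0],[1.4,-1.89,0],[1.4,-1.89,0],[1.4,-1.89,0],[1.4,-1.89,0]],"turn":[0,0,0,0,0,0,0,0,0,0,0,0,0,0,0,0,0,0,0,0]}' 30
python3 -m pendant '{"hand":[1,1,1,1,1,1,1,1,1,1,1],"offset":[[0,0,0],[0,0,0],[0,0,0],[0,0,0],[0,0,0],[0,0,0],[0,0,0],[0,0,0],[0,0,0],[0,0,0],[0,0,0]],"turn":[-0.11,-0.11,-0.11,-0.11,-0.11,-0.11,-0.11,-0.11,-0.11,0,0]}'
python3 - <<'E'
from fit import *
o=status.get_obs(); print(o['joint_pos'].round(1),o['ft_force'],o['grip_width'],tod(o['position'])*1e3)
w=grab('wrist'); print({k:v for k,v in w.items() if k!='image'}); cv2.imwrite('pics/w1.png',cv2.resize(w['image'][:,:,::-1],(800,600),interpolation=cv2.INTER_CUBIC))
pickle.dump(w,open('w1.pkl','wb'))
E
```

```text
t: 1.77
position: [0.3316, -0.1702, 0.2247]
tool_rot: [-180.0, 0.0, 14.1]
ft_force: [0.1, -0.2, 0.2]
grip_width: -0.0003
t: 2.68
position: [0.3314, -0.1713, 0.2247]
tool_rot: [-180.0, -0.0, 70.6]
ft_force: [-0.4, 0.5, 0.6]
grip_width: -0.0001
deck 0.4690603608038948 -0.26284071792010094 -19.140788071610363 rms mm 0.41335697051501324
[-34.  -12.1 124.8  -0.   67.3 -14.7] [-0.35674976  0.50612333  0.61310644] -6.447052066133423e-05 [-160.08967406   41.37142437]
{'fx': 314.3737594519908, 'fy': 314.3737594519908, 'cx': 253.9639739058496, 'cy': 189.0866389334536, 'k1': 0.013242907705929402, 'origin': array([ 0.35811506, -0.0943236 ,  0.37340352]), 'orientation': array([ 1.61885207e+02,  2.66976749e-02, -1.93820782e+01])}
```

View pics/w1.png

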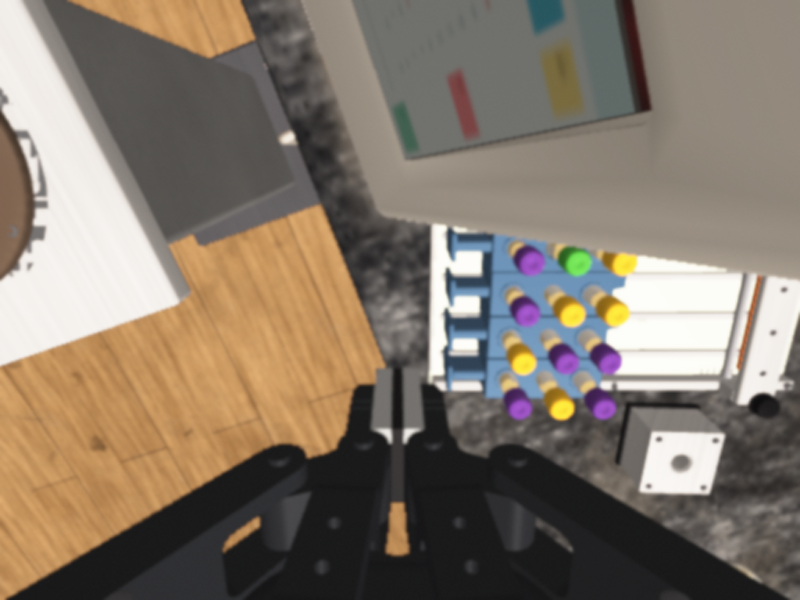

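The wrist picture shows the analyser's front edge at (385,210), shut fingertips at (398,370), the urgent rack's green cap at (575,262), and an orange flag at (750,320). The camera rides on the tool's +x side, towards the analyser, so I turn half round to put it on the free side. I stop about 5° short of exact because of the last joint's range.

```bash
python3 -m pendant '{"hand":[1,1,1,1,1,1,1,1,1,1,1,1,1,1,1,1,1,1],"offset":[[0,0,0],[0,0,0],[0,0,0],[0,0,0],[0,0,0],[0,0,0],[0,0,0],[0,0,0],[0,0,0],[0,0,0],[0,0,0],[0,0,0],[0,0,0],[0,0,0],[0,0,0],[0,0,0],[0,0,0],[0,0,0]],"turn":[0.122,0.122,0.122,0.122,0.122,0.122,0.122,0.122,0.122,0.122,0.122,0.122,0.122,0.122,0.122,0.122,0.122,0.122]}'
python3 -m pendant '{"hand":[1,1,1,1,1,1,1,1,1,1,1,1],"offset":[[0,0,0],[0,0,0],[0,0,0],[0,0,0],[0,0,0],[0,0,0],[0,0,0],[0,0,0],[0.25,0.45,0],[0.22,0.4,0],[0,0,0],[0,0,0]],"turn":[0.121,0.121,0.121,0.121,0.121,0.121,0.121,0,0,0,0,0]}'
python3 -m pendant '{"hand":[1,1,1,1,1,1,1,1,1,1,1,1,1,1],"offset":[[0,0,1],[0,0,1.5],[0,0,1.5],[0,0,1.5],[0,0,1.5],[0,0,1.5],[0,0,1.5],[0,0,1.5],[0,0,1.5],[0,0,1.5],[0,0,1.5],[0,0,1.35],[0,0,0.5],[0,0,0]],"turn":[0,0,0,0,0,0,0,0,0,0,0,0,0,0]}'
python3 - <<'E'
from fit import *
o=status.get_obs(); print(o['joint_pos'].round(1),o['ft_force'],tod(o['position'])*1e3,o['position'])
E
```

```text
t: 4.23
position: [0.3316, -0.1714, 0.2249]
tool_rot: [180.0, 0.0, -55.5]
ft_force: [0.0, -0.0, 0.3]
grip_width: 0.0001
t: 5.23
position: [0.3219, -0.1741, 0.2249]
tool_rot: [-180.0, -0.0, -103.5]
ft_force: [-0.2, -0.7, -0.5]
grip_width: -0.0002
t: 6.4
position: [0.3209, -0.173, 0.045]
tool_rot: [179.8, 0.1, -103.5]
ft_force: [-0.4, 0.0, 0.6]
grip_width: 0.0002
deck 0.4690603608038948 -0.26284071792010094 -19.140788071610363 rms mm 0.41335697051501324
[-35.2   6.  133.7   0.   40.5 158.3] [-0.36486135  0.01317007  0.57941939] [-169.42020022   36.26962937] [ 0.3208989  -0.17302495  0.04495883]
```

```bash
python3 -m pendant '{"hand":[1,1,1,1,1,1,1,1],"offset":[[-0.03,-0.45,-0.1],[-0.03,-0.45,-0.1],[-0.03,-0.45,0],[-0.03,-0.45,0],[-0.03,-0.45,0],[-0.03,-0.4,0],[0,-0.05,0],[0,0,0]],"turn":[0,0,0,0,0,0,0,0]}'
python3 - <<'E'
from fit import *
o=status.get_obs(); print(o['ft_force'],tod(o['position'])*1e3,o['position'][2])
w=grab('wrist'); cv2.imwrite('pics/w2.png',cv2.resize(w['image'][:,:,::-1],(800,600),interpolation=cv2.INTER_CUBIC))
E
```

```text
t: 7.07
position: [0.3494, -0.1787, 0.0486]
tool_rot: [-180.0, -0.0, -103.5]
ft_force: [0.6, -0.1, 0.3]
grip_width: 0.0001
deck 0.4690603608038948 -0.26284071792010094 -19.140788071610363 rms mm 0.41335697051501324
[ 0.58454033 -0.11335649  0.31138267] [-140.6688494    40.24020042] 0.04857581938329229
```

View pics/w2.png

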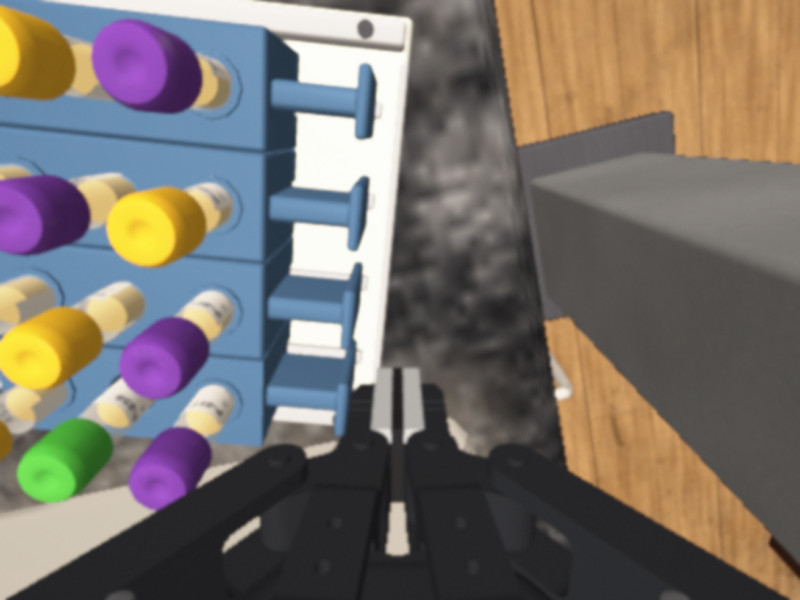

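The picture shows the fingers just behind the urgent rack's plate at (345,400), with the analyser clear beside the gripper. I start the push.

```bash
cat > s.py <<'E'
from fit import *
o=status.get_obs(); F=np.array(o['ft_force']); d=np.array([np.cos(T),np.sin(T)])
print('Fdeck x,y,z',(F[:2]@d).round(2),(F[1]*d[0]-F[0]*d[1]).round(2),F[2].round(2),'deck',(tod(o['position'])*1e3).round(1),'z',o['position'][2].round(4),'j6',o['joint_pos'][5].round(1))
E
python3 -m pendant '{"hand":[1,1,1,1,1,1,1],"offset":[[0.01,-0.3,0],[0.01,-0.3,0],[0.01,-0.3,0],[0.01,-0.3,0],[0.01,-0.3,0],[0.01,-0.3,0],[0.01,-0.3,0]],"turn":[0,0,0,0,0,0,0]}'; python3 s.py
python3 -m pendant '{"hand":[1,1,1,1,1],"offset":[[-0.14,-0.15,0],[-0.14,-0.15,0],[-0.14,-0.15,0],[-0.14,-0.15,0],[0,0,0]],"turn":[0,0,0,0,0]}'; python3 s.py
```

```text
t: 7.7
position: [0.3695, -0.1843, 0.0485]
tool_rot: [180.0, 0.0, -103.5]
ft_force: [0.2, 0.6, -0.8]
grip_width: -0.0002
deck 0.4690603608038948 -0.26284071792010094 -19.140788071610363 rms mm 0.41335697051501324
Fdeck x,y,z 0.02 0.6 -0.76 deck [-119.8   41.6] z 0.0485 j6 161.0
t: 8.12
position: [0.3766, -0.18, 0.0485]
tool_rot: [-180.0, 0.0, -103.5]
ft_force: [0.1, 0.1, 0.0]
grip_width: 0.0001
deck 0.4690603608038948 -0.26284071792010094 -19.140788071610363 rms mm 0.41335697051501324
Fdeck x,y,z 0.04 0.1 0.0 deck [-114.5   48. ] z 0.0485 j6 162.0
```

```bash
python3 -m pendant '{"hand":[1,1,1,1,1,1,1,1,1,1,1,1],"offset":[[0.03,-0.3,0],[0.03,-0.3,0],[0.03,-0.3,0],[0.03,-0.3,0],[0.03,-0.3,0],[0.03,-0.3,0],[0.03,-0.3,0],[0.03,-0.3,0],[0.03,-0.3,0],[0.03,-0.3,0],[0.03,-0.3,0],[0.03,-0.3,0]],"turn":[0,0,0,0,0,0,0,0,0,0,0,0]}'; python3 s.py
python3 - <<'E'
from fit import *
w=grab('wrist'); im=w['image'][:,:,::-1]; t=grab('top')['image'][130:320,160:330,::-1]
t=cv2.resize(t,None,fx=2,fy=2,interpolation=cv2.INTER_CUBIC); c=np.zeros((384,860,3),np.uint8); c[:,:512]=im; c[:380,512:852]=t
cv2.imwrite('pics/m3.png',c[:,:800])
E
```

```text
t: 9.12
position: [0.4108, -0.1922, 0.0485]
tool_rot: [180.0, 0.0, -103.5]
ft_force: [-1.3, 0.5, 0.5]
grip_width: 0.0002
deck 0.4690603608038948 -0.26284071792010094 -19.140788071610363 rms mm 0.41335697051501324
Fdeck x,y,z -1.42 0.01 0.51 deck [-78.2  47.6] z 0.0485 j6 163.0
deck 0.4690603608038948 -0.26284071792010094 -19.140788071610363 rms mm 0.41335697051501324
```

View pics/m3.png

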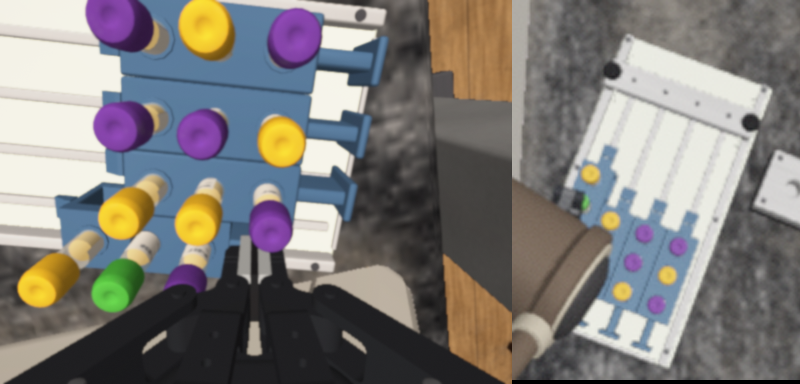

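The wrist view (left) shows the fingers in the gap behind the sliding rack, and the top view (right) shows its yellow cap at (591,174). The neighbours have not moved. Next I work out the travel so far.

```bash
python3 - <<'E'
from fit import *
print(tod(atz(g,199.5-.25,217-.25,.096))*1e3-[-28,48.3])
E
python3 -m pendant '{"hand":[1,1,1,1,1],"offset":[[0.025,-0.2,0],[0.025,-0.2,0],[0.025,-0.2,0],[0.02,-0.2,0],[0,0,0]],"turn":[0,0,0,0,0]}'; python3 s.py
```

```text
deck 0.4690603608038948 -0.26284071792010094 -19.140788071610363 rms mm 0.41335697051501324
[31.80523679 -1.02956052]
t: 9.63
position: [0.4186, -0.1951, 0.0486]
tool_rot: [-180.0, -0.0, -103.5]
ft_force: [-0.5, 0.9, -0.1]
grip_width: 0.0001
deck 0.4690603608038948 -0.26284071792010094 -19.140788071610363 rms mm 0.41335697051501324
Fdeck x,y,z -0.73 0.7 -0.05 deck [-69.8  47.4] z 0.0486 j6 163.1
```

The travel disagrees: the cap moved 32 mm while the TCP stands where the plate should already be some 15 mm behind it. I need to see what the fingers are touching.

Run:
```python
from fit import *
w=grab('wrist'); s=grab('scene'); t=grab('top'); pickle.dump((w,s,t),open('c.pkl','wb'))
up=lambda i,f:cv2.resize(i,None,fx=f,fy=f,interpolation=cv2.INTER_CUBIC)
A=up(w['image'][190:384,0:330],2.42)[:,:,::-1]
print(A.shape)
p=proj(s,dk(-.05,.048,.05)); print(p,proj(t,dk(-.03,.048,.05)))
x,y=int(p[0]),int(p[1]); y0=max(0,y-40);x0=max(0,x-65)
B=up(s['image'][y0:y0+42,x0:x0+130],3)[:,:,::-1]
q=proj(t,dk(-.02,.048,.05)); a0,b0=int(q[0])-65,int(q[1])-21
C=up(t['image'][b0:b0+42,a0:a0+130],3)[:,:,::-1]
c=np.zeros((600,800,3),np.uint8); c[:469,:798]=A[:469,:798]; c[470:596,:390]=B[:126,:390]; c[470:596,400:790]=C[:126,:390]
cv2.imwrite('pics/m4.png',c); print('B',x0,y0,'C',a0,b0)
for n,P in [('tip',(-.0698,.0474,.030)),('platetop if -93+8',(-.085,.0483,.054)),('rear face top 42 at disp40',(-.057,.0483,.054))]:
    v=proj(w,dk(*P)); print(n,v,(v-[0,190])*2.42)
```

```text
deck 0.4690603608038948 -0.26284071792010094 -19.140788071610363 rms mm 0.41335697051501324
(469, 799, 3)
[187.92536375 201.65574121] [194.30142872 236.6174606 ]
B 122 161 C 131 210
tip [253.64409231 227.42754307] [613.81870339  90.57465423]
platetop if -93+8 [282.86091637 251.7147904 ] [684.52341762 149.34979278]
rear face top 42 at disp40 [228.43573005 246.9619269 ] [552.81446673 137.84786309]
```

View pics/m4.png

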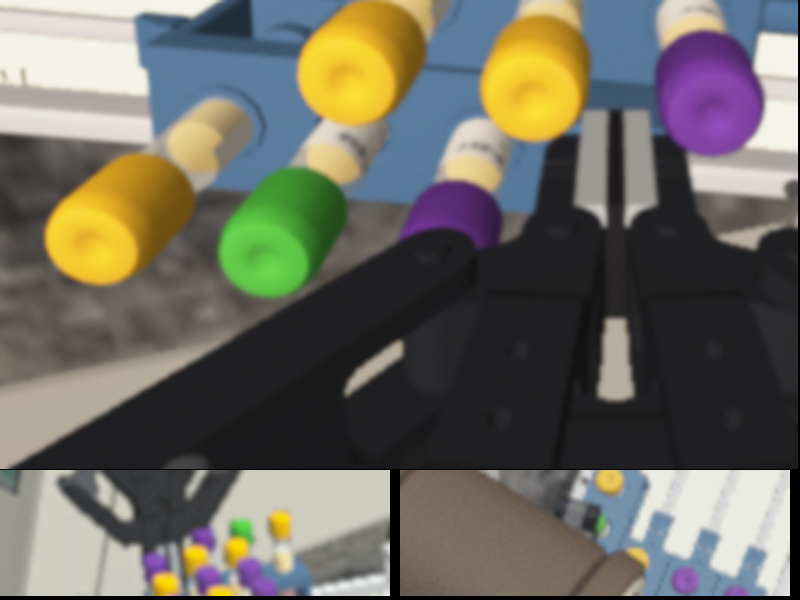

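Run:
```python
from fit import *
w,s,t=pickle.load(open('c.pkl','rb'))
for n,p in [('uy',(95,250)),('ug',(262,255)),('n1',(345,75)),('n2',(535,90)),('n3',(714,110))]:
    print(n,tod(atz(w,p[0]/2.42,190+p[1]/2.42,.096))*1e3)
print('top uy',tod(atz(t,131+209/3,210+10/3,.096))*1e3)
for n,p,z in [('rear edge urgent top right',(560,140),.054),('front left corner top',(150,65),.054),('n front',(140,20),.054)]:
    print(n,tod(atz(w,p[0]/2.42,190+p[1]/2.42,z))*1e3)
print({k:v for k,v in w.items() if k!='image'})
```

```text
deck 0.4690603608038948 -0.26284071792010094 -19.140788071610363 rms mm 0.41335697051501324
uy [11.09129362 51.46026593]
ug [-14.6557951  50.0136069]
n1 [-27.93651929  17.80089017]
n2 [-55.46428147  17.52057449]
n3 [-81.9102943   18.17358837]
top uy [10.37833051 47.18859705]
rear edge urgent top right [-58.54720327  48.66052491]
front left corner top [25.67393834 39.57581701]
n front [26.74961074 29.9063645 ]
{'fx': 314.3737594519908, 'fy': 314.3737594519908, 'cx': 253.9639739058496, 'cy': 189.0866389334536, 'k1': 0.013242907705929402, 'origin': array([ 0.39985657, -0.27157764,  0.19730072]), 'orientation': array([1.61764222e+02, 5.50340913e-02, 1.66425941e+02])}
```

Run:
```python
from fit import *
w,s,t=pickle.load(open('c.pkl','rb'))
w2=dict(w); w2['origin']=np.array(w['origin'])+[.3494-.4186,-.1787+.1951,0]
for z in (.03,.04,.05,.06,.07): print('axis z',z,proj(w,[.4186,-.1951,z])*1.5625, (proj(w,[.4186,-.1951,z])-[0,190])*2.42)
for y in (48.3,16.1,-16.1,-48.3):
  print(y,[ (proj(w2,dk(-.125,(y+e)/1e3,z))*1.5625).round() for e in (10,-10) for z in (.054,.014)],'rackrear',(proj(w2,dk(-.097,y/1e3,.054))*1.5625).round())
```

```text
deck 0.4690603608038948 -0.26284071792010094 -19.140788071610363 rms mm 0.41335697051501324
axis z 0.03 [396.52498881 355.49718408] [614.13790267  90.79403871]
axis z 0.04 [396.48181528 367.61428755] [614.0710355  109.56100855]
axis z 0.05 [396.43364137 381.13437502] [613.99642375 130.50092002]
axis z 0.06 [396.3795415  396.31705772] [613.91263388 154.015859  ]
axis z 0.07 [396.31834565 413.49049388] [613.81785375 180.61407691]
48.3 [array([345., 430.]), array([355., 375.]), array([349., 377.]), array([358., 331.])] rackrear [262. 397.]
16.1 [array([352., 343.]), array([361., 302.]), array([356., 283.]), array([365., 253.])] rackrear [263. 305.]
-16.1 [array([359., 244.]), array([367., 221.]), array([364., 175.]), array([371., 166.])] rackrear [265. 201.]
-48.3 [array([368., 130.]), array([374., 131.]), array([373.,  50.]), array([379.,  69.])] rackrear [266.  79.]
```

All measures agree: the rack has moved 39 mm and stands level, but the fingers are at rack x ≈ -55 instead of behind the plate, apparently with a knuckle against the purple cap. I stop, ease off, lift straight out and look at the plate.

```bash
python3 -m pendant '{"hand":[1,1,1,1,1],"offset":[[0,0.15,0],[0,0,-0.3],[0,0,-0.3],[0,0,-0.3],[0,0,0]],"turn":[0,0,0,0,0]}'; python3 s.py
python3 -m pendant '{"hand":[1,1,1,1,1,1,1,1],"offset":[[0,0,-1],[0,0,-1],[0,0,-1],[0,0,-1],[0,0,-1],[0,0,-1],[0,0,0],[0,0,0]],"turn":[0,0,0,0,0,0,0,0]}'; python3 s.py
python3 - <<'E'
from fit import *
w=grab('wrist'); pickle.dump(w,open('w5.pkl','wb'))
cv2.imwrite('pics/w5.png',cv2.resize(w['image'][:,:,::-1],(800,600),interpolation=cv2.INTER_CUBIC))
E
```

```text
t: 10.2
position: [0.4173, -0.1949, 0.0583]
tool_rot: [-179.9, -0.0, -103.5]
ft_force: [0.1, -0.7, -0.6]
grip_width: 0.0001
deck 0.4690603608038948 -0.26284071792010094 -19.140788071610363 rms mm 0.41335697051501324
Fdeck x,y,z 0.3 -0.67 -0.62 deck [-71.2  47.2] z 0.0583 j6 163.1
t: 10.87
position: [0.4173, -0.1949, 0.1185]
tool_rot: [-179.9, -0.0, -103.5]
ft_force: [0.1, 0.7, -0.6]
grip_width: -0.0001
deck 0.4690603608038948 -0.26284071792010094 -19.140788071610363 rms mm 0.41335697051501324
Fdeck x,y,z -0.11 0.69 -0.63 deck [-71.2  47.2] z 0.1185 j6 163.1
deck 0.4690603608038948 -0.26284071792010094 -19.140788071610363 rms mm 0.41335697051501324
```

View pics/w5.png

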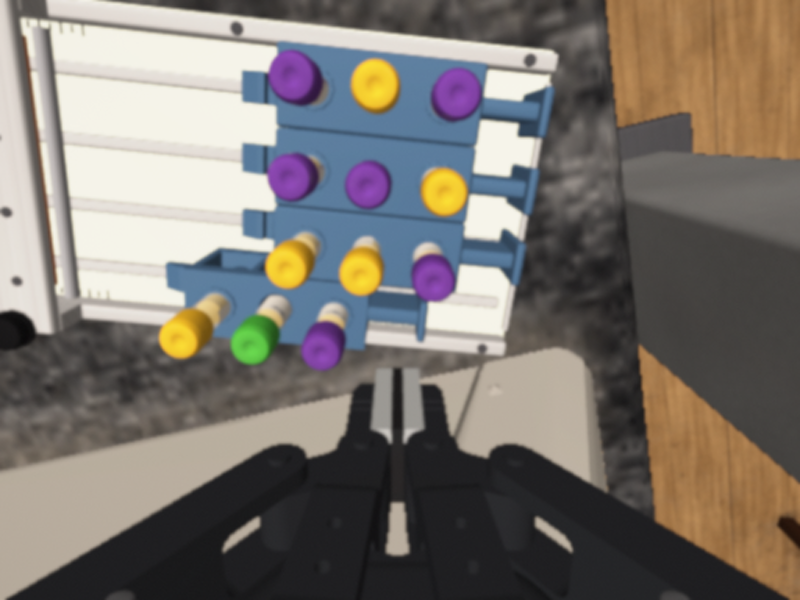

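```bash
python3 - <<'E'
from fit import *
w=pickle.load(open('w5.pkl','rb'))
at=lambda p,z:(tod(atz(w,p[0]/1.5625,p[1]/1.5625,z))*1e3).round(1)
print('green',at((255,340),.096),'yel',at((186,333),.096),'n',at((290,263),.096),at((433,277),.096))
for z in (.014,.034,.054): print(z,'plate ends',at((427,288),z),at((420,340),z),'nplate',at((522,232),z),at((515,283),z), 'rack rear left',at((366,348),z))
for z in (.0795,.0895,.0995,.1095): print(z,proj(w,[.4173,-.1949,z])*1.5625)
E
python3 - <<'E'
import cv2
im=cv2.imread('pics/w5.png')[220:400,300:560]
cv2.imwrite('pics/w5c.png',cv2.resize(im,None,fx=3,fy=3,interpolation=cv2.INTER_CUBIC))
E
```

```text
deck 0.4690603608038948 -0.26284071792010094 -19.140788071610363 rms mm 0.41335697051501324
green [-17.4  47.9] yel [ 8.4 47.5] n [-29.7  16.5] [-81.4  16.7]
0.014 plate ends [-87.3  46. ] [-86.9  76.7] nplate [-132.9   10.9] [-134.    38.6] rack rear left [-57.3  84.5]
0.034 plate ends [-85.5  39.9] [-85.1  68.2] nplate [-127.4    7.6] [-128.5   33.1] rack rear left [-57.8  75.4]
0.054 plate ends [-83.6  33.8] [-83.3  59.7] nplate [-122.     4.3] [-123.    27.6] rack rear left [-58.3  66.2]
0.0795 [396.76044392 334.32820324]
0.0895 [396.69487943 344.17217875]
0.0995 [396.62253471 355.03452103]
0.1095 [396.54229738 367.08237083]
```

View pics/w5c.png

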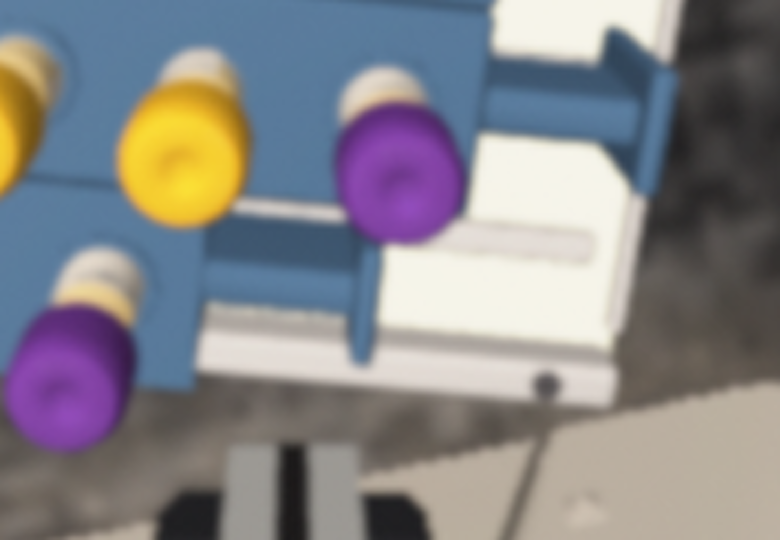

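Run:
```python
from fit import *
s=a['scene']; P=np.array([.1519,-.6055,.2239]); ps=np.radians(14.08)
tx=np.array([np.cos(ps),np.sin(ps),0]);ty=np.array([np.sin(ps),-np.cos(ps),0])
for sg in (1,-1):
  for dz in (-.02,-.01,0,.01,.02):
    print(sg,'z tcp%+.3f'%dz,[ (proj(s,P+sg*.0425*ty+e*tx+[0,0,dz])*1.5625).round() for e in (-.011,.011)])
w=pickle.load(open('w5.pkl','rb')); q=np.array([.4173,-.1949,.1185]); ps=np.radians(-103.5); tx=np.array([np.cos(ps),np.sin(ps),0])
for dz in (-.03,-.02,-.01,0,.01,.02,.03): print(dz,[(proj(w,q+e*tx+[0,0,dz])*1.5625).round() for e in (.011,0,-.011)])
```

```text
deck 0.4690603608038948 -0.26284071792010094 -19.140788071610363 rms mm 0.41335697051501324
1 z tcp-0.020 [array([270., 508.]), array([299., 485.])]
1 z tcp-0.010 [array([267., 494.]), array([297., 470.])]
1 z tcp+0.000 [array([265., 478.]), array([295., 455.])]
1 z tcp+0.010 [array([262., 462.]), array([293., 439.])]
1 z tcp+0.020 [array([259., 446.]), array([291., 423.])]
-1 z tcp-0.020 [array([166., 450.]), array([195., 431.])]
-1 z tcp-0.010 [array([162., 436.]), array([192., 417.])]
-1 z tcp+0.000 [array([159., 422.]), array([189., 403.])]
-1 z tcp+0.010 [array([155., 407.]), array([186., 389.])]
-1 z tcp+0.020 [array([151., 392.]), array([183., 374.])]
-0.03 [array([397., 317.]), array([397., 343.]), array([397., 368.])]
-0.02 [array([397., 327.]), array([397., 354.]), array([397., 380.])]
-0.01 [array([397., 337.]), array([397., 366.]), array([397., 393.])]
0 [array([396., 349.]), array([396., 379.]), array([397., 408.])]
0.01 [array([396., 363.]), array([396., 394.]), array([396., 424.])]
0.02 [array([396., 378.]), array([396., 411.]), array([396., 442.])]
0.03 [array([396., 395.]), array([396., 430.]), array([396., 463.])]
```

The starting scene image and the wrist picture agree. The fingertips lie about 10 mm behind the reported TCP, not 19 mm ahead of it, so the fingers passed above the plate. I measure the true offset by touching the free worktop in front of the deck.

```bash
python3 -m pendant '{"hand":[1,1,1,1,1,1,1,1],"offset":[[0.21,1.29,0],[0.21,1.29,0],[0.21,1.29,0],[0.21,1.29,0],[0.21,1.29,0],[0.21,1.29,0],[0.21,1.29,0],[0.21,1.29,0]],"turn":[0,0,0,0,0,0,0,0]}'
python3 -m pendant '{"hand":[1,1,1,1,1,1,1,1,1,1,1],"offset":[[0,0,1.3],[0,0,1.3],[0,0,1.3],[0,0,1.3],[0,0,1.3],[0,0,1.3],[0,0,1.3],[0,0,1.3],[0,0,0.5],[0,0,0.2],[0,0,0]],"turn":[0,0,0,0,0,0,0,0,0,0,0]}'; python3 s.py
cat > z.py <<'E'
import sys
from plant import status
o=status.get_obs(); print('Fz',round(float(o['ft_force'][2]),2),'z',round(float(o['position'][2]),4)); sys.exit(o['ft_force'][2]>2.5)
E
python3 -m pendant '{"hand":[1,1],"offset":[[0,0,0.2],[0,0,0]],"turn":[0,0]}' >/dev/null && python3 z.py &&
python3 -m pendant '{"hand":[1,1],"offset":[[0,0,0.2],[0,0,0]],"turn":[0,0]}' >/dev/null && python3 z.py &&
python3 -m pendant '{"hand":[1,1],"offset":[[0,0,0.2],[0,0,0]],"turn":[0,0]}' >/dev/null && python3 z.py &&
python3 -m pendant '{"hand":[1,1],"offset":[[0,0,0.2],[0,0,0]],"turn":[0,0]}' >/dev/null && python3 z.py &&
python3 -m pendant '{"hand":[1,1],"offset":[[0,0,0.2],[0,0,0]],"turn":[0,0]}' >/dev/null && python3 z.py &&
python3 -m pendant '{"hand":[1,1],"offset":[[0,0,0.2],[0,0,0]],"turn":[0,0]}' >/dev/null && python3 z.py &&
python3 -m pendant '{"hand":[1,1],"offset":[[0,0,0.2],[0,0,0]],"turn":[0,0]}' >/dev/null && python3 z.py
```

```text
t: 11.58
position: [0.3111, -0.1862, 0.1169]
tool_rot: [179.9, 0.0, -103.5]
ft_force: [-0.6, -1.6, 0.1]
grip_width: 0.0001
t: 12.5
position: [0.3118, -0.1864, 0.0061]
tool_rot: [179.9, 0.0, -103.6]
ft_force: [-0.8, -0.6, 0.0]
grip_width: -0.0004
deck 0.4690603608038948 -0.26284071792010094 -19.140788071610363 rms mm 0.41335697051501324
Fdeck x,y,z -0.57 -0.81 0.04 deck [-173.6   20.7] z 0.0061 j6 155.8
Fz -0.04 z 0.0048False
```

```bash
sed -i 's/sys.exit(\(.*\))$/sys.exit(int(\1))/' z.py
python3 -m pendant '{"hand":[1,1],"offset":[[0,0,0.2],[0,0,0]],"turn":[0,0]}' >/dev/null && python3 z.py &&
python3 -m pendant '{"hand":[1,1],"offset":[[0,0,0.2],[0,0,0]],"turn":[0,0]}' >/dev/null && python3 z.py &&
python3 -m pendant '{"hand":[1,1],"offset":[[0,0,0.2],[0,0,0]],"turn":[0,0]}' >/dev/null && python3 z.py &&
python3 -m pendant '{"hand":[1,1],"offset":[[0,0,0.2],[0,0,0]],"turn":[0,0]}' >/dev/null && python3 z.py &&
python3 -m pendant '{"hand":[1,1],"offset":[[0,0,0.2],[0,0,0]],"turn":[0,0]}' >/dev/null && python3 z.py &&
python3 -m pendant '{"hand":[1,1],"offset":[[0,0,0.2],[0,0,0]],"turn":[0,0]}' >/dev/null && python3 z.py &&
python3 -m pendant '{"hand":[1,1],"offset":[[0,0,0.2],[0,0,0]],"turn":[0,0]}' >/dev/null && python3 z.py &&
python3 -m pendant '{"hand":[1,1],"offset":[[0,0,0.2],[0,0,0]],"turn":[0,0]}' >/dev/null && python3 z.py &&
python3 -m pendant '{"hand":[1,1],"offset":[[0,0,0.2],[0,0,0]],"turn":[0,0]}' >/dev/null && python3 z.py &&
python3 -m pendant '{"hand":[1,1],"offset":[[0,0,0.2],[0,0,0]],"turn":[0,0]}' >/dev/null && python3 z.py
```

```text
Fz -0.84 z 0.0027
Fz -0.54 z 0.0004
Fz -0.28 z -0.0017
Fz -0.3 z -0.0038
Fz 0.63 z -0.0058
Fz 20.27 z -0.0063
```

Touch found: the tip is 6 mm behind the reported TCP, so true heights are the reported ones plus 25 mm. I go back in behind the plate with the tip at 27 mm, which is a reported z of 0.021.

```bash
python3 -m pendant '{"hand":[1,1,1,1,1,1,1,1,1],"offset":[[0,0,-0.7],[0,0,-1],[0,0,-1.05],[-0.37,-0.38,0],[-0.37,-0.38,0],[-0.37,-0.38,0],[-0.37,-0.38,0],[0,0,0],[0,0,0]],"turn":[0,0,0,0,0,0,0,0,0]}' && python3 s.py
python3 -m pendant '{"hand":[1,1,1,1,1,1,1,1,1,1],"offset":[[-0.04,-0.5,0],[-0.04,-0.5,0],[-0.04,-0.5,0],[-0.04,-0.5,0],[-0.04,-0.5,0],[-0.04,-0.5,0],[-0.03,-0.5,0],[-0.03,-0.5,0],[0,0,0],[0,0,0]],"turn":[0,0,0,0,0,0,0,0,0,0]}' && python3 s.py
```

```text
t: 14.42
position: [0.3306, -0.1754, 0.0195]
tool_rot: [179.9, 0.0, -103.5]
ft_force: [0.3, 0.3, 0.1]
grip_width: 0.0003
deck 0.4690603608038948 -0.26284071792010094 -19.140788071610363 rms mm 0.41335697051501324
Fdeck x,y,z 0.21 0.39 0.15 deck [-159.5   37.2] z 0.0195 j6 158.9
t: 15.25
position: [0.3705, -0.1824, 0.02]
tool_rot: [-180.0, -0.0, -103.5]
ft_force: [0.5, 0.5, 0.4]
grip_width: -0.0002
deck 0.4690603608038948 -0.26284071792010094 -19.140788071610363 rms mm 0.41335697051501324
Fdeck x,y,z 0.27 0.61 0.39 deck [-119.5   43.7] z 0.02 j6 161.3
```

```bash
python3 -m pendant '{"hand":[1,1,1,1,1,1,1],"offset":[[-0.02,-0.3,-0.15],[-0.02,-0.35,0],[-0.02,-0.35,0],[-0.02,-0.35,0],[-0.02,-0.35,0],[-0.02,-0.3,0],[0,0,0]],"turn":[0,0,0,0,0,0,0]}' >/dev/null; python3 s.py | tail -1
python3 -m pendant '{"hand":[1,1,1,1,1,1],"offset":[[0.03,-0.25,0],[0.03,-0.25,0],[0.03,-0.25,0],[0.03,-0.25,0],[0.03,-0.25,0],[0.03,-0.25,0]],"turn":[0,0,0,0,0,0]}' >/dev/null; python3 s.py | tail -1
python3 -m pendant '{"hand":[1,1,1,1,1,1],"offset":[[0.02,-0.25,0],[0.02,-0.25,0],[0.02,-0.25,0],[0.02,-0.25,0],[0.02,-0.25,0],[0.02,-0.25,0]],"turn":[0,0,0,0,0,0]}' >/dev/null; python3 s.py | tail -1
cat > tc.py <<'E'
# yellow cap of urgent rack by colour in the top image -> displacement
from fit import *
t=grab('top'); h=cv2.cvtColor(t['image'],cv2.COLOR_RGB2HSV)
m=((h[...,0]>18)&(h[...,0]<32)&(h[...,1]>140)&(h[...,2]>120)).astype(np.uint8)
n,l,st,c=cv2.connectedComponentsWithStats(m)
for i in range(1,n):
    if st[i,4]>15:
        d=tod(atz(t,*c[i],.092))*1e3
        if abs(d[1])<80 and abs(d[0])<200: print('yellow',d.round(1),st[i,4])
E
python3 tc.py
```

```text
Fdeck x,y,z 0.72 1.17 0.75 deck [-99.1  46.8] z 0.0216 j6 162.3
Fdeck x,y,z -0.5 -0.22 -0.67 deck [-84.8  46.4] z 0.0214 j6 162.7
Fdeck x,y,z -0.92 0.25 -0.35 deck [-69.6  46.7] z 0.0215 j6 163.1
deck 0.4690603608038948 -0.26284071792010094 -19.140788071610363 rms mm 0.41335697051501324
yellow [39.7 49.8] 48
yellow [-55.7 -47.3] 44
yellow [-82.4 -15.1] 48
```

```bash
cat > f.py <<'E'
import sys,os,numpy as np
from plant import status
o=status.get_obs(); T=np.radians(-19.14); d=np.array([np.cos(T),np.sin(T)])
F=-float(np.array(o['ft_force'])[:2]@d); x=float((np.array(o['position'])[:2]-[.46906,-.26284])@d)*1e3
pk=float(open('pk').read()) if os.path.exists('pk') else 0; pk=max(pk,F); open('pk','w').write(str(pk))
print('push %.2f x %.1f pk %.1f Fz %.1f t %.2f'%(F,x,pk,o['ft_force'][2],o['t'])); sys.exit(int(F>float(sys.argv[1]) or (pk>3 and F<1.5)))
E
cat > /dev/null; P='python3 f.py 2.6'
python3 -m pendant '{"hand":[1,1],"offset":[[0.02,-0.2,0],[0.02,-0.2,0]],"turn":[0,0]}' >/dev/null && $P &&
python3 -m pendant '{"hand":[1,1],"offset":[[0.02,-0.15,0],[0.02,-0.15,0]],"turn":[0,0]}' >/dev/null && $P &&
python3 -m pendant '{"hand":[1,1],"offset":[[0.02,-0.15,0],[0.02,-0.15,0]],"turn":[0,0]}' >/dev/null && $P &&
python3 -m pendant '{"hand":[1,1],"offset":[[0.02,-0.15,0],[0.02,-0.15,0]],"turn":[0,0]}' >/dev/null && $P &&
python3 -m pendant '{"hand":[1,1],"offset":[[0.02,-0.15,0],[0.02,-0.15,0]],"turn":[0,0]}' >/dev/null && $P &&
python3 -m pendant '{"hand":[1,1],"offset":[[0.02,-0.15,0],[0.02,-0.15,0]],"turn":[0,0]}' >/dev/null && $P &&
python3 -m pendant '{"hand":[1,1],"offset":[[0.02,-0.15,0],[0.02,-0.15,0]],"turn":[0,0]}' >/dev/null && $P &&
python3 -m pendant '{"hand":[1,1],"offset":[[0.02,-0.15,0],[0.02,-0.15,0]],"turn":[0,0]}' >/dev/null && $P &&
python3 -m pendant '{"hand":[1,1],"offset":[[0.02,-0.15,0],[0.02,-0.15,0]],"turn":[0,0]}' >/dev/null && $P &&
python3 -m pendant '{"hand":[1,1],"offset":[[0.02,-0.15,0],[0.02,-0.15,0]],"turn":[0,0]}' >/dev/null && $P
```

```text
push 1.13 x -65.9 pk 1.1 Fz 0.7 t 17.05
push -0.10 x -62.7 pk 1.1 Fz 1.1 t 17.22
push 0.53 x -59.7 pk 1.1 Fz 0.8 t 17.38
push 1.48 x -56.7 pk 1.5 Fz 0.6 t 17.55
push 0.89 x -53.6 pk 1.5 Fz 0.9 t 17.72
push 3.25 x -50.7 pk 3.3 Fz 0.5 t 17.88
```

```bash
P='python3 f.py 12'
python3 -m pendant '{"hand":[1,1],"offset":[[0.01,-0.1,0],[0.01,-0.1,0]],"turn":[0,0]}' >/dev/null && $P &&
python3 -m pendant '{"hand":[1,1],"offset":[[0.01,-0.1,0],[0.01,-0.1,0]],"turn":[0,0]}' >/dev/null && $P &&
python3 -m pendant '{"hand":[1,1],"offset":[[0.01,-0.1,0],[0.01,-0.1,0]],"turn":[0,0]}' >/dev/null && $P &&
python3 -m pendant '{"hand":[1,1],"offset":[[0.01,-0.1,0],[0.01,-0.1,0]],"turn":[0,0]}' >/dev/null && $P &&
python3 -m pendant '{"hand":[1,1],"offset":[[0.01,-0.1,0],[0,0,0]],"turn":[0,0]}' >/dev/null && $P &&
python3 -m pendant '{"hand":[1,1],"offset":[[0.01,-0.1,0],[0,0,0]],"turn":[0,0]}' >/dev/null && $P &&
python3 -m pendant '{"hand":[1,1],"offset":[[0.01,-0.1,0],[0,0,0]],"turn":[0,0]}' >/dev/null && $P &&
python3 -m pendant '{"hand":[1,1],"offset":[[0.01,-0.1,0],[0,0,0]],"turn":[0,0]}' >/dev/null && $P &&
python3 -m pendant '{"hand":[1,1],"offset":[[0.01,-0.1,0],[0,0,0]],"turn":[0,0]}' >/dev/null && $P &&
python3 -m pendant '{"hand":[1,1],"offset":[[0.01,-0.1,0],[0,0,0]],"turn":[0,0]}' >/dev/null && $P &&
python3 -m pendant '{"hand":[1,1],"offset":[[0.01,-0.1,0],[0,0,0]],"turn":[0,0]}' >/dev/null && $P &&
python3 -m pendant '{"hand":[1,1],"offset":[[0.01,-0.1,0],[0,0,0]],"turn":[0,0]}' >/dev/null && $P
```

```text
push 5.21 x -50.3 pk 5.2 Fz 3.8 t 18.05
push 6.87 x -48.5 pk 6.9 Fz 5.3 t 18.22
push 6.42 x -46.7 pk 6.9 Fz 5.3 t 18.38
push 7.17 x -45.0 pk 7.2 Fz 5.8 t 18.55
push 4.62 x -43.3 pk 7.2 Fz 1.9 t 18.72
push 2.48 x -40.7 pk 7.2 Fz 0.9 t 18.88
push 1.40 x -39.0 pk 7.2 Fz 0.3 t 19.05
```

```bash
python3 tc.py | grep ' 4[0-9]\.\| 5[0-9]\.\|yellow'; rm pk; P='python3 f.py 3'
python3 -m pendant '{"hand":[1,1],"offset":[[0.005,-0.05,0],[0,0,0]],"turn":[0,0]}' >/dev/null && $P &&
python3 -m pendant '{"hand":[1,1],"offset":[[0.005,-0.05,0],[0,0,0]],"turn":[0,0]}' >/dev/null && $P &&
python3 -m pendant '{"hand":[1,1],"offset":[[0.005,-0.05,0],[0,0,0]],"turn":[0,0]}' >/dev/null && $P &&
python3 -m pendant '{"hand":[1,1],"offset":[[0.005,-0.05,0],[0,0,0]],"turn":[0,0]}' >/dev/null && $P &&
python3 -m pendant '{"hand":[1,1],"offset":[[0.005,-0.05,0],[0,0,0]],"turn":[0,0]}' >/dev/null && $P &&
python3 -m pendant '{"hand":[1,1],"offset":[[0.005,-0.05,0],[0,0,0]],"turn":[0,0]}' >/dev/null && $P &&
python3 -m pendant '{"hand":[1,1],"offset":[[0.005,-0.05,0],[0,0,0]],"turn":[0,0]}' >/dev/null && $P
```

```text
yellow [70.3 49.7] 46
yellow [-55.7 -47.3] 44
yellow [-82.4 -15.1] 48
push 1.34 x -38.5 pk 1.3 Fz -0.1 t 19.27
push 1.00 x -37.8 pk 1.3 Fz 0.0 t 19.43
push -0.39 x -37.2 pk 1.3 Fz -0.6 t 19.60
push -0.02 x -37.2 pk 1.3 Fz 0.3 t 19.77
push -0.33 x -37.1 pk 1.3 Fz 1.3 t 19.93
push 0.94 x -36.9 pk 1.3 Fz 2.2 t 20.10
push 2.53 x -36.8 pk 2.5 Fz 2.2 t 20.27
```

```bash
P='python3 f.py 6.5'
python3 -m pendant '{"hand":[1,1],"offset":[[0.005,-0.05,0],[0,0,0]],"turn":[0,0]}' >/dev/null && $P &&
python3 -m pendant '{"hand":[1,1],"offset":[[0.005,-0.05,0],[0,0,0]],"turn":[0,0]}' >/dev/null && $P &&
python3 -m pendant '{"hand":[1,1],"offset":[[0.005,-0.05,0],[0,0,0]],"turn":[0,0]}' >/dev/null && $P &&
python3 -m pendant '{"hand":[1,1],"offset":[[0.005,-0.05,0],[0,0,0]],"turn":[0,0]}' >/dev/null && $P; python3 tc.py
```

```text
push 3.67 x -36.5 pk 3.7 Fz 3.7 t 20.43
push 4.22 x -35.6 pk 4.2 Fz 2.3 t 20.60
push 4.75 x -35.2 pk 4.7 Fz 3.4 t 20.77
push 5.02 x -35.1 pk 5.0 Fz 3.7 t 20.93
deck 0.4690603608038948 -0.26284071792010094 -19.140788071610363 rms mm 0.41335697051501324
yellow [74.4 49.7] 48
yellow [-55.7 -47.3] 44
yellow [-82.4 -15.1] 48
```

```bash
P='python3 f.py 9'
python3 -m pendant '{"hand":[1,1],"offset":[[0.005,-0.05,0],[0,0,0]],"turn":[0,0]}' >/dev/null && $P &&
python3 -m pendant '{"hand":[1,1],"offset":[[0.005,-0.05,0],[0,0,0]],"turn":[0,0]}' >/dev/null && $P &&
python3 -m pendant '{"hand":[1,1],"offset":[[0.005,-0.05,0],[0,0,0]],"turn":[0,0]}' >/dev/null && $P &&
python3 -m pendant '{"hand":[1,1],"offset":[[0.005,-0.05,0],[0,0,0]],"turn":[0,0]}' >/dev/null && $P &&
python3 -m pendant '{"hand":[1,1],"offset":[[0.005,-0.05,0],[0,0,0]],"turn":[0,0]}' >/dev/null && $P &&
python3 -m pendant '{"hand":[1,1],"offset":[[0.005,-0.05,0],[0,0,0]],"turn":[0,0]}' >/dev/null && $P; python3 tc.py | sed -n 2p; python3 s.py | tail -1
```

```text
push 7.00 x -35.0 pk 7.0 Fz 5.0 t 21.15
push 7.90 x -35.0 pk 7.9 Fz 6.6 t 21.32
push 8.55 x -34.9 pk 8.5 Fz 7.3 t 21.48
push 9.26 x -34.9 pk 9.3 Fz 7.6 t 21.65
yellow [74.4 49.7] 48
Fdeck x,y,z -9.53 -0.0 7.87 deck [-34.9  46.4] z 0.0211 j6 163.9
```

```bash
python3 -m pendant '{"hand":[1,1,1,1,1,1],"offset":[[-0.01,0.1,0],[-0.02,0.2,0],[-0.02,0.2,0],[-0.03,0.3,0],[-0.03,0.3,0],[0,0,0]],"turn":[0,0,0,0,0,0]}' >/dev/null; python3 s.py|tail -1; python3 tc.py | sed -n 2p
python3 -m pendant '{"hand":[1,1,1,1,1,1,1,1,1,1],"offset":[[-0.05,0.5,0],[-0.05,0.5,0],[0,0,-0.8],[0,0,-2],[0,0,-2],[0,0,-2],[0,0,-2],[0,0,-2],[0,0,-2],[0,0,0]],"turn":[0,0,0,0,0,0,0,0,0,0]}' >/dev/null; python3 s.py|tail -1; python3 tc.py
python3 - <<'E'
from fit import *
w=grab('wrist'); pickle.dump(w,open('w6.pkl','wb'))
h=cv2.cvtColor(w['image'],cv2.COLOR_RGB2HSV)
for n,(lo,hi) in {'green':(45,75),'yellow':(20,32),'orange':(5,17)}.items():
    m=((h[...,0]>=lo)&(h[...,0]<=hi)&(h[...,1]>130)&(h[...,2]>70)).astype(np.uint8)
    k,l,st,c=cv2.connectedComponentsWithStats(m)
    for i in range(1,k):
        d=tod(atz(w,*c[i],.092 if n!='orange' else .02))*1e3
        if st[i,4]>25 and abs(d[1])<90 and -150<d[0]<200: print(n,c[i].round(),d.round(1),st[i])
E
```

```text
Fdeck x,y,z 0.54 0.31 -0.93 deck [-43.1  46.2] z 0.0215 j6 163.6
yellow [74.4 49.7] 48
Fdeck x,y,z 0.77 0.14 0.05 deck [-49.8  45.5] z 0.1543 j6 163.4
deck 0.4690603608038948 -0.26284071792010094 -19.140788071610363 rms mm 0.41335697051501324
yellow [74.4 49.7] 48
yellow [-55.7 -47.3] 44
yellow [-82.4 -15.1] 48
deck 0.4690603608038948 -0.26284071792010094 -19.140788071610363 rms mm 0.41335697051501324
green [115. 196.] [47.  50.4] [101 183  29  26 528]
yellow [275.  65.] [-54.9 -45.5] [263  52  25  27 526]
yellow [310. 122.] [-81.5 -13.7] [297 110  26  25 501]
yellow [225. 161.] [-28.2  18. ] [214 149  23  26 464]
yellow [264. 165.] [-54.7  18. ] [253 152  22  26 453]
yellow [ 77. 193.] [73.6 50.8] [ 61 181  34  25 608]
```

Released, the rack stays at 102 mm of travel. The push peaked at 7 N, fell to 0, and 2 mm further met a hard stop at 9.3 N; the neighbours have not moved. Next I turn for the tube with the fingers across the rack.

```bash
python3 -m pendant '{"hand":[0.5,0.5,0.5,0.5,0.5,0.5,0.5,0.5,0.5,0.5,0.5,0.5,0.5],"offset":[[0,0,0],[0,0,0],[0,0,0],[0,0,0],[0,0,0],[0,0,0],[0,0,0],[0,0,0],[0,0,0],[0,0,0],[0,0,0],[0,0,0],[0,0,0]],"turn":[-0.1225,-0.1225,-0.1225,-0.1225,-0.1225,-0.1225,-0.1225,-0.1225,-0.1225,-0.1225,-0.1225,-0.1225,0]}'
python3 -m pendant '{"hand":[0.5,0.5,0.5,0.5,0.5,0.5,0.5,0.5],"offset":[[1.6,-0.05,0],[1.6,-0.05,0],[1.6,-0.05,0],[1.6,-0.05,0],[1.6,-0.05,0],[1.7,0,0],[0,0,0],[0,0,0]],"turn":[0,0,0,0,0,0,0,0]}'; python3 s.py|tail -1
cat > gc.py <<'E'
from fit import *
import sys
z=float(sys.argv[1]); o=status.get_obs(); print('tcp',tod(o['position'])*1e3,o['position'],'grip',o['grip_width'])
for nm in ('wrist','top'):
    w=grab(nm,'last_%s.png'%nm); h=cv2.cvtColor(w['image'],cv2.COLOR_RGB2HSV)
    m=((h[...,0]>=45)&(h[...,0]<=75)&(h[...,1]>110)&(h[...,2]>60)).astype(np.uint8)
    k,l,st,c=cv2.connectedComponentsWithStats(m)
    for i in range(1,k):
        if st[i,4]>12: P=atz(w,*c[i],z); print(nm,c[i].round(),P.round(4),(tod(P)*1e3).round(1),st[i])
E
python3 gc.py .092
```

```text
t: 24.27
position: [0.4326, -0.201, 0.1477]
tool_rot: [-180.0, 0.2, -19.2]
ft_force: [-0.6, -0.5, -0.4]
grip_width: 0.0427
t: 24.93
position: [0.5257, -0.2311, 0.1482]
tool_rot: [-180.0, 0.1, -19.4]
ft_force: [-0.1, 0.8, -0.5]
grip_width: 0.0429
Fdeck x,y,z -0.32 0.73 -0.45 deck [43.1 48.5] z 0.1482 j6 81.4
deck 0.4690603608038948 -0.26284071792010094 -19.140788071610363 rms mm 0.41335697051501324
tcp [43.14981892 48.54171476] [ 0.52574104 -0.23113101  0.14815902] grip 0.04290709078321211
wrist [252. 197.] [ 0.5332 -0.2304  0.092 ] [49.9 51.7] [241 184  23  26 485]
top [407.  53.] [ 0.8167 -0.6039  0.092 ] [ 440.3 -208.2] [404  49   8  10  53]
top [436.  77.] [ 0.7704 -0.6576  0.092 ] [ 414.1 -274.1] [425  66  23  27 371]
```

```bash
python3 -m pendant '{"hand":[0.5,0.5,0.5,0.5,0.5,0.5,0.5,0.5,0.5],"offset":[[0.47,-0.1,0.5],[0,0,1.5],[0,0,1.5],[0,0,1.5],[0,0,1.5],[0,0,1.2],[0,0,0.6],[0,0,0.2],[0,0,0]],"turn":[0,0,0,0,0,0,0,0,0]}'; python3 s.py|tail -1
python3 -m pendant '{"hand":[0.85,0.9,0.9,0.9,0.9,0.9,0.9],"offset":[[0,0,0],[0,0,0],[0,0,0],[0,0,0],[0,0,0],[0,0,0],[0,0,0]],"turn":[0,0,0,0,0,0,0]}' 25; python3 s.py|tail -1
```

```text
t: 25.78
position: [0.5307, -0.2319, 0.064]
tool_rot: [-180.0, 0.1, -19.3]
ft_force: [0.5, 0.5, 0.7]
grip_width: 0.043
Fdeck x,y,z 0.28 0.59 0.74 deck [48.1 49.4] z 0.064 j6 81.4
t: 26.37
position: [0.5319, -0.2325, 0.0655]
tool_rot: [180.0, -0.1, -19.3]
ft_force: [-0.4, 0.7, 4.9]
grip_width: 0.0152
Fdeck x,y,z -0.61 0.48 4.94 deck [49.4 49.3] z 0.0655 j6 81.4
```

```bash
python3 -m pendant '{"hand":[0.9,0.9,0.9,0.9,0.9,0.9,0.9,0.9,0.9,0.9],"offset":[[0,0,-0.2],[0,0,-0.5],[0,0,-0.8],[0,0,-1.2],[0,0,-1.3],[0,0,-1.5],[0,0,-1.5],[0,0,-1.5],[0,0,-1],[0,0,0]],"turn":[0,0,0,0,0,0,0,0,0,0]}'; python3 s.py|tail -1; python3 gc.py .187; python3 tc.py
python3 - <<'E'
from fit import *
w=cv2.imread('pics/last_wrist.png'); s=grab('scene')['image'][:,:,::-1]
p=proj(a['scene'],dk(.048,.048,.12)); x,y=int(p[0]),int(p[1])
B=cv2.resize(s[max(0,y-90):y+60,max(0,x-60):x+60],None,fx=2.5,fy=2.5,interpolation=cv2.INTER_CUBIC)
c=np.zeros((400,812,3),np.uint8); c[:384,:512]=w; c[:min(375,B.shape[0]),512:512+B.shape[1]]=B[:375]
cv2.imwrite('pics/m7.png',c[:,:800])
E
```

```text
t: 27.2
position: [0.533, -0.2332, 0.1634]
tool_rot: [179.9, -0.4, -19.3]
ft_force: [0.5, -0.0, 0.4]
grip_width: 0.0152
Fdeck x,y,z 0.5 0.16 0.4 deck [50.7 49. ] z 0.1634 j6 81.4
deck 0.4690603608038948 -0.26284071792010094 -19.140788071610363 rms mm 0.41335697051501324
tcp [50.71496973 49.00572485] [ 0.5330401  -0.2331732   0.16339511] grip 0.015153372852405913
wrist [254. 269.] [ 0.5334 -0.2318  0.187 ] [50.6 50.4] [ 237  248   36   44 1309]
top [408.  53.] [ 0.7691 -0.5706  0.187 ] [ 384.4 -192.3] [404  49   8   9  54]
top [436.  77.] [ 0.7275 -0.6182  0.187 ] [ 360.7 -251. ] [425  66  23  27 369]
deck 0.4690603608038948 -0.26284071792010094 -19.140788071610363 rms mm 0.41335697051501324
yellow [-28.7  17. ] 45
yellow [-55.7  16.7] 45
yellow [-55.7 -47.3] 44
yellow [-82.4 -15.1] 48
deck 0.4690603608038948 -0.26284071792010094 -19.140788071610363 rms mm 0.41335697051501324
```

View pics/m7.png

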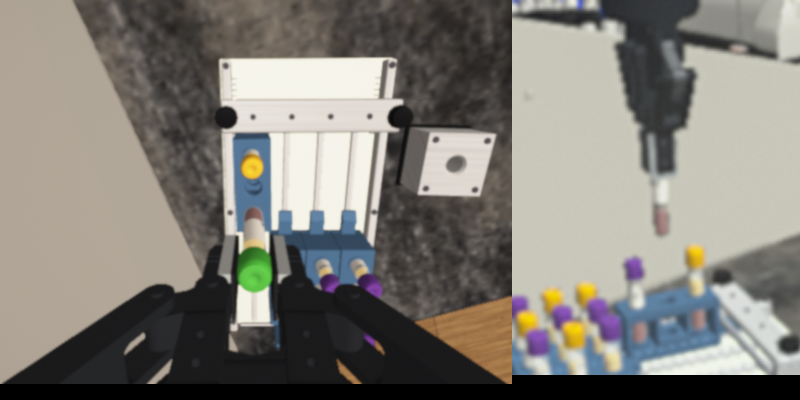

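The wrist view shows the tube held at (254,269) and the rack still under the bar with its middle place empty at (253,186). The block's hole is at (456,163). The scene view on the right shows the tube hanging upright.

Run:
```python
from fit import *
import numpy as np
w=cams.grab_frame('wrist')
gray=cv2.cvtColor(w['image'],cv2.COLOR_RGB2GRAY)
# refine hole: dark blob near (456,163)
r=gray[148:180,440:473].astype(float); m=(r<np.percentile(r,90)-45).astype(np.uint8)
k,l,st,c=cv2.connectedComponentsWithStats(m); print([(c[i]+[440,148],st[i,4]) for i in range(1,k) if st[i,4]>20])
print('hole wrist',tod(atz(w,456,163,.042))*1e3,atz(w,456,163,.042))
for n,p,z in [('yellow urgent',(252,167),.092)]: print(n,tod(atz(w,*p,z))*1e3)
print('screws',[tod(atz(w,*p,.06))*1e3 for p in [(226,117),(400,117)]],'top said 105.4,70 / 105.1,-69.5')
o=status.get_obs(); print(tod(o['position'])*1e3,o['tool_rot'])
```

```text
deck 0.4690603608038948 -0.26284071792010094 -19.140788071610363 rms mm 0.41335697051501324
[(array([461.19127517, 160.26174497]), np.int32(298))]
hole wrist [  63.0455304  -122.48789552] [ 0.48845785 -0.39922899  0.042     ]
yellow urgent [72.90235706 52.42554344]
screws [array([104.41368659,  72.48353518]), array([103.79767952, -61.0178431 ])] top said 105.4,70 / 105.1,-69.5
[47.41772447 49.5339698 ] [-1.79978306e+02  1.38478842e-01 -1.93203331e+01]
```

```bash
python3 -m pendant '{"hand":[0.9,0.9,0.9,0.9,0.9,0.9,0.9,0.9,0.9,0.9,0.9,0.9,0.9],"offset":[[0.1,1,0],[0.16,1.78,0],[0.16,1.78,0],[0.17,1.78,0],[0.17,1.78,0],[0.17,1.78,0],[0.17,1.78,0],[0.17,1.78,0],[0.16,1.78,0],[0.15,1.5,0],[0.05,1,0.5],[0,0,1],[0,0,1]],"turn":[0,0,0,0,0,0,0,0,0,0,0,0,0]}'
python3 -m pendant '{"hand":[0.9,0.9,0.9,0.9],"offset":[[0,0,0.5],[0,0,0],[0,0,0],[0,0,0]],"turn":[0,0,0,0]}' >/dev/null
python3 - <<'E'
from fit import *
o=status.get_obs(); print('tcp',tod(o['position'])*1e3,o['position'],o['tool_rot'],o['grip_width'])
w=grab('wrist'); pickle.dump(w,open('w8.pkl','wb')); t=grab('top'); pickle.dump(t,open('t8.pkl','wb'))
up=lambda i,f:cv2.resize(i,None,fx=f,fy=f,interpolation=cv2.INTER_CUBIC)
A=up(w['image'][100:300,155:355],2.5)[:,:,::-1]
q=proj(t,[.4867,-.4057,.06]).astype(int); B=up(t['image'][q[1]-50:q[1]+50,q[0]-30:q[0]+30],5)[:,:,::-1]
c=np.zeros((500,800,3),np.uint8); c[:,:500]=A; c[:500,500:800]=B; cv2.imwrite('pics/m8.png',c); print('B origin',q-[30,50])
E
```

```text
t: 28.53
position: [0.4874, -0.4051, 0.1334]
tool_rot: [-180.0, 0.0, -19.4]
ft_force: [-0.3, 0.7, -0.3]
grip_width: 0.0153
deck 0.4690603608038948 -0.26284071792010094 -19.140788071610363 rms mm 0.41335697051501324
tcp [  64.36945668 -127.29604108] [ 0.48813204 -0.40420542  0.12946463] [-1.79992469e+02  2.13552141e-03 -1.92578892e+01] 0.015229856406338288
B origin [271 172]
```

View pics/m8.png

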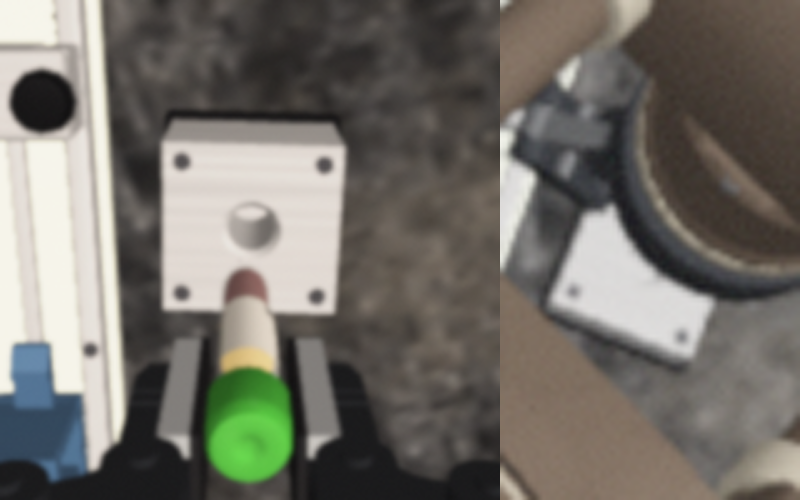

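Run:
```python
from fit import *
w=pickle.load(open('w8.pkl','rb'))
at=lambda p,z:(tod(atz(w,155+p[0]/2.5-.3,100+p[1]/2.5-.3,z))*1e3).round(1)
print('hole',at((252,228),.042),'cap top',at((250,443),.160),'corner screws',[at(p,.042) for p in [(182,161),(324,164),(316,296),(181,293)]])
c=np.array([at(p,.042) for p in [(182,161),(324,164),(316,296),(181,293)]]).mean(0); print('centre by screws',c)
# project vertical tube from candidate axis positions
for ax in [(64.4,-127.3),(63.5,-128.3),(62.5,-127.3)]:
    for z in (.160,.144,.082): print(ax,z,((proj(w,dk(ax[0]/1e3,ax[1]/1e3,z))-[155,100]+.3)*2.5).round(0))
```

```text
deck 0.4690603608038948 -0.26284071792010094 -19.140788071610363 rms mm 0.41335697051501324
hole [  65.1 -126.9] cap top [  65.1 -126.1] corner screws [array([  86.9, -105.3]), array([  85.9, -149.1]), array([  41.7, -147.7]), array([  42.8, -103.7])]
centre by screws [  64.325 -126.45 ]
(64.4, -127.3) 0.16 [257. 447.]
(64.4, -127.3) 0.144 [256. 399.]
(64.4, -127.3) 0.082 [254. 278.]
(63.5, -128.3) 0.16 [263. 451.]
(63.5, -128.3) 0.144 [261. 403.]
(63.5, -128.3) 0.082 [258. 281.]
(62.5, -127.3) 0.16 [257. 456.]
(62.5, -127.3) 0.144 [256. 407.]
(62.5, -127.3) 0.082 [254. 284.]
```

The wrist view shows the hole at (252,228) and the tube's bottom at (245,268). Both cameras ask for about 1 mm towards deck -y. I correct that and go down with a watch on the force.

```bash
python3 -m pendant '{"hand":[0.9,0.9,0.9,0.9,0.9,0.9],"offset":[[-0.03,0.1,0.5],[0,0,1],[0,0,1],[0,0,0.8],[0,0,0.1],[0,0,0]],"turn":[0,0,0,0,0,0]}' >/dev/null; sed -i 's/>2.5/>4/' z.py; python3 s.py|tail -1
python3 -m pendant '{"hand":[0.9,0.9,0.9],"offset":[[0,0,0.2],[0,0,0.2],[0,0,0]],"turn":[0,0,0]}' >/dev/null && python3 z.py &&
python3 -m pendant '{"hand":[0.9,0.9,0.9],"offset":[[0,0,0.2],[0,0,0.2],[0,0,0]],"turn":[0,0,0]}' >/dev/null && python3 z.py &&
python3 -m pendant '{"hand":[0.9,0.9,0.9],"offset":[[0,0,0.2],[0,0,0.2],[0,0,0]],"turn":[0,0,0]}' >/dev/null && python3 z.py &&
python3 -m pendant '{"hand":[0.9,0.9,0.9],"offset":[[0,0,0.3],[0,0,0.3],[0,0,0]],"turn":[0,0,0]}' >/dev/null && python3 z.py &&
python3 -m pendant '{"hand":[0.9,0.9,0.9],"offset":[[0,0,0.3],[0,0,0.3],[0,0,0]],"turn":[0,0,0]}' >/dev/null && python3 z.py; python3 s.py|tail -1
```

```text
Fdeck x,y,z 0.77 0.08 0.09 deck [  62.7 -128.6] z 0.0937 j6 65.6
Fz -0.03 z 0.0914
Fz -0.96 z 0.0872
Fz -0.31 z 0.083
Fz 0.24 z 0.0766
Fz 0.68 z 0.0706
Fdeck x,y,z -0.45 -0.44 0.68 deck [  63.5 -128.9] z 0.0706 j6 65.6
```

```bash
python3 -m pendant '{"hand":[0.9,0.9,0.9],"offset":[[0,0,0.3],[0,0,0.3],[0,0,0]],"turn":[0,0,0]}' >/dev/null && python3 z.py &&
python3 -m pendant '{"hand":[0.9,0.9,0.9],"offset":[[0,0,0.2],[0,0,0.2],[0,0,0]],"turn":[0,0,0]}' >/dev/null && python3 z.py &&
python3 -m pendant '{"hand":[0.9,0.9],"offset":[[0,0,0.15],[0,0,0]],"turn":[0,0]}' >/dev/null && python3 z.py &&
python3 -m pendant '{"hand":[0.9,0.9],"offset":[[0,0,0.15],[0,0,0]],"turn":[0,0]}' >/dev/null && python3 z.py &&
python3 -m pendant '{"hand":[0.9,0.9],"offset":[[0,0,0.1],[0,0,0]],"turn":[0,0]}' >/dev/null && python3 z.py &&
python3 -m pendant '{"hand":[0.9,0.9],"offset":[[0,0,0.1],[0,0,0]],"turn":[0,0]}' >/dev/null && python3 z.py &&
python3 -m pendant '{"hand":[0.9,0.9],"offset":[[0,0,0.1],[0,0,0]],"turn":[0,0]}' >/dev/null && python3 z.py &&
python3 -m pendant '{"hand":[0.9,0.9],"offset":[[0,0,0.1],[0,0,0]],"turn":[0,0]}' >/dev/null && python3 z.py; python3 s.py|tail -1
```

```text
Fz -0.62 z 0.0647
Fz -0.39 z 0.061
Fz -0.34 z 0.0598
Fz -0.45 z 0.0583
Fz -0.78 z 0.0573
Fz -0.06 z 0.0563
Fz 1.1 z 0.0558
Fz 5.44 z 0.0557
Fdeck x,y,z -0.24 1.13 5.44 deck [  64.8 -129.4] z 0.0557 j6 65.6
```

It bottoms at z = 0.0557, and 0.055 was predicted. I let go and rise.

```bash
python3 -m pendant '{"hand":[0.75,0.6,0.5,0.5,0.5,0.5,0.5,0.5,0.5,0.5,0.5,0.5,0.5],"offset":[[0,0,0],[0,0,0],[0,0,0],[0,0,0],[0,0,0],[0,0,-0.5],[0,0,-1],[0,0,-2],[0,0,-2],[0,0,-2],[0,0,-2],[0,0,-2],[0,0,0]],"turn":[0,0,0,0,0,0,0,0,0,0,0,0,0]}'
python3 -m pendant '{"hand":[0.5,0.5,0.5,0.5,0.5,0.5,0.5,0.5,0.5,0.5,0.5],"offset":[[-1.5,1,-1],[-2,1,0],[-2,1,0],[-2,1,0],[-2,1,0],[-2,1,0],[-2,1,0],[-2,1,0],[0,0,0],[0,0,0],[0,0,0]],"turn":[0,0,0,0,0,0,0,0,0,0,0]}'
python3 gc.py .086; python3 tc.py
python3 - <<'E'
from fit import *
t=cv2.imread('pics/last_top.png'); s=grab('scene')['image'][:,:,::-1]
up=lambda i,f:cv2.resize(i,None,fx=f,fy=f,interpolation=cv2.INTER_CUBIC)
c=np.zeros((400,800,3),np.uint8); B=up(t[130:330,160:360],2); c[:,:400]=B; c[:,400:]=up(s[120:320,130:330],2); cv2.imwrite('pics/m9.png',c)
E
```

```text
t: 33.3
position: [0.49, -0.4084, 0.176]
tool_rot: [179.7, -0.6, -19.3]
ft_force: [0.5, -0.4, 1.1]
grip_width: 0.043
t: 34.22
position: [0.3148, -0.43, 0.1796]
tool_rot: [-180.0, -0.0, -19.4]
ft_force: [-0.6, -0.4, 0.0]
grip_width: 0.0425
deck 0.4690603608038948 -0.26284071792010094 -19.140788071610363 rms mm 0.41335697051501324
tcp [ -90.91563771 -208.54099329] [ 0.31479231 -0.4300423   0.17959211] grip 0.042501098931640884
top [408.  53.] [ 0.8199 -0.6062  0.086 ] [ 444.1 -209.4] [404  49   8   9  52]
top [436.  77.] [ 0.7728 -0.66    0.086 ] [ 417.1 -275.6] [425  66  23  27 370]
top [302. 222.] [ 0.4849 -0.4037  0.086 ] [  61.2 -127.8] [299 219   7   7  38]
deck 0.4690603608038948 -0.26284071792010094 -19.140788071610363 rms mm 0.41335697051501324
yellow [73.9 49.8] 49
yellow [-28.6  16.9] 46
yellow [-55.7  16.7] 45
yellow [-55.7 -47.3] 44
yellow [-82.4 -15.1] 48
deck 0.4690603608038948 -0.26284071792010094 -19.140788071610363 rms mm 0.41335697051501324
```

Run:
```python
from fit import *
s=grab('scene'); h=cv2.cvtColor(s['image'],cv2.COLOR_RGB2HSV)
m=((h[...,0]>=45)&(h[...,0]<=75)&(h[...,1]>110)&(h[...,2]>60)).astype(np.uint8)
k,l,st,c=cv2.connectedComponentsWithStats(m)
print([(c[i].round(1),st[i]) for i in range(1,k) if st[i,4]>25])
for z in (.07,.078,.086): print(z,proj(s,[.4858,-.4047,z]))
```

```text
deck 0.4690603608038948 -0.26284071792010094 -19.140788071610363 rms mm 0.41335697051501324
[(array([34.6, 63.3]), array([ 29,  42,  13,  42, 289], dtype=int32)), (array([106.9,  93.6]), array([99, 91, 17,  6, 35], dtype=int32)), (array([471.1, 172. ]), array([447, 152,  40,  36, 498], dtype=int32)), (array([273.7, 215.8]), array([270, 211,   8,  10,  64], dtype=int32))]
0.07 [273.20187316 220.2427365 ]
0.078 [273.14060859 216.2498048 ]
0.086 [273.07842105 212.21808649]
```

The scene camera puts the cap's centre at row 215.8. A fully seated tube predicts 216.2, so it is right down.

```bash
python3 -c "from plant import order; print(order.job_done())"
```

```text
the job is handed in; nothing more can be done
None
```

The rack with the green-capped tube is slid out and caught. The tube stands in the smaller block, released, and I handed the job in at about 34 s.

- **First push went wrong:** the fingertips are 6 mm behind the reported TCP, not 19 mm ahead of it, so they passed over the push plate. That moved the rack about 39 mm by its body or its purple cap instead of the plate, with readings under 2 N. I stopped, lifted out, found the offset by touching the worktop (20 N for a moment), and did the rest on the plate.
- **Catch:** the push peaked at 7.2 N, fell to about zero, and met a hard stop about 2 mm further on. I pressed to 9.5 N there. The rack stayed put when released, and its yellow cap reads within 0.5 mm of that place at the end. I judged the catch from force and position only, because I could not see the roller or the flag.
- **Lifting:** the rack stood level after the first push. At the peaks the plate pressed up on the finger with 6 to 8 N. I did not measure directly whether the rack's rear rose.
- **Neighbours:** the yellow caps of all three were unchanged in the last picture measurement.
- **Tube:** it bottomed with 5.4 N at the predicted depth. The top camera puts the cap about 2.7 mm off the hole's measured centre, within camera error and the tube's play. The scene camera puts the cap's height within half a pixel of fully seated.
- **Not seen by eye:** the final picture was refused because the 12-picture limit was reached, so the end state is confirmed by measured pixels only.

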